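Set up the bezel-cup press die

TASK

Make the press die ready on the jeweller's bench: first slide the silver strip along its channel until it butts against the stop, then pick up the guide plate and lower it level over both guide pins, not dropping it, until it lies flush on the die block, with its row of openings over the strip. Then plug every punch standing on the bench into the opening of the plate that has its shape and size, fully home on the strip, and let go. Leave the other things on the bench where they are.

Things in the scene. Friction and masses are not known exactly. Their poses are not given: they have to be found in the camera images.
- die: fixed press die: dark shoe 80 x 240 x 12 mm under a steel die block 60 x 224 mm (x, y) whose top, the plate's seat, is 40 mm above the bench. Origin: centre of the underside; y along its length, z up; two guide pins stand along its +x (back) edge. A strip channel runs along y over four die openings; a dark stop block at the +y end (y 103.5 to 111.5 mm) rises 8 mm above the seat
- pin_left (a point): tip (centre of the top) of the guide pin at the die's +y end: steel, 10 mm diameter, 32 mm above the die block's top, its last 8 mm tapered to 4.4 mm. At x 21, y +88, z 72 mm in the die's frame
- pin_right (a point): tip of the other guide pin, the same, at the die's -y end: x 21, y -88, z 72 mm in the die's frame
- strip (a joint): how far the silver strip is slid along the channel towards the die's +y, m: 0 to 0.060, at 0.060 it butts against the stop. Starts at 0 to 0.030. It slides stiffly (about 2 N) and stays where left, and cannot come out. Strip 37 mm wide, 1.7 thick, 245 long; top 0.3 mm below the die block's top; centre line at x -8 mm of the die
- strip_end (a point): middle of the upper edge of the strip's free end, 39.7 mm above the bench, sticking out past the -y end of the die (y -202 mm of the die at joint 0, y -142 mm when home; the block ends at y -112, the 12 mm high shoe at y -120). Push it towards the die's +y, e.g. with closed fingertips that reach below the strip
- guide_plate: loose aluminium guide plate 64 x 204 x 12 mm (x, y, z), 0.35 kg, lying flat, right side up; grip it across its 64 mm width. Origin: centre of the underside; z up, y along its length. Through it go two 12 mm round pin holes along its +x edge and four punch openings in a row at x -8 mm. On the die its x and y point as the die's do, origin at x 0, y 0, z 40 mm of the die
- pinhole_left (a point): centre of the lower mouth of the pin hole at the plate's +y end (x 21, y +88, z 0 in the plate's frame); goes over pin_left
- pinhole_right (a point): centre of the lower mouth of the pin hole at the plate's -y end (x 21, y -88, z 0); goes over pin_right
- hole_small (a point): centre of the upper mouth of the plate's opening for punch_small: square 26 x 26 mm, at y -60 mm, x -8, z 12 mm in the plate's frame; same axes as the plate
- hole_large (a point): centre of the upper mouth of the plate's opening for punch_large: square 34 x 34 mm, at y -20 mm, x -8, z 12 mm in the plate's frame; same axes as the plate
- hole_oblong (a point): centre of the upper mouth of the plate's opening for punch_oblong: oblong 26 (x) x 36 mm (y), at y +20 mm, x -8, z 12 mm in the plate's frame; same axes as the plate
- hole_medium (a point): centre of the upper mouth of the plate's opening for punch_medium: square 30 x 30 mm, at y +60 mm, x -8, z 12 mm in the plate's frame; same axes as the plate
- punch_small: plain steel punch, 24 x 24 mm, 36 mm tall, foot bevelled 1 mm a side; stands upright on the bench; a quarter turn about z makes no difference. Origin: centre of the foot; z up. Its opening is 2 mm wider each way; fully home it stands on the strip, foot level with the plate's underside, 24 mm showing above the plate. May be absent
- punch_large: plain steel punch, 32 x 32 mm, 36 mm tall, foot bevelled 1 mm a side; stands upright on the bench; a quarter turn about z makes no difference. Origin: centre of the foot; z up. Its opening is 2 mm wider each way; fully home it stands on the strip, foot level with the plate's underside, 24 mm showing above the plate. May be absent
- punch_oblong: plain steel punch, 24 (its x) x 34 (its y) mm, 36 mm tall, foot bevelled 1 mm a side; stands upright on the bench; a half turn about z makes no difference. Origin: centre of the foot; z up. Its opening is 2 mm wider each way; fully home it stands on the strip, foot level with the plate's underside, 24 mm showing above the plate. May be absent
- punch_medium: plain steel punch, 28 x 28 mm, 36 mm tall, foot bevelled 1 mm a side; stands upright on the bench; a quarter turn about z makes no difference. Origin: centre of the foot; z up. Its opening is 2 mm wider each way; fully home it stands on the strip, foot level with the plate's underside, 24 mm showing above the plate. May be absent
- stone_strip: clear plastic box of four compartments with stones, 42 x 168 x 22 mm; origin at the centre of its underside; not part of the job, leave it where it is
- tweezers: steel tweezers 150 mm long, lying along its x; origin at the centre of its underside; not part of the job, leave it where it is
- ring_sizers: bunch of steel ring gauges on a loop, about 100 mm across, 15 mm high; origin at the centre of its underside; not part of the job, leave it where it is
- ring_mandrel: tapered steel ring mandrel 275 mm long, 26 mm thick, lying along its x; origin at the centre of its underside; not part of the job, leave it where it is
- loupe: folding loupe, black barrel 34 mm across, 26 mm high, with its cover to +x; origin at the centre of its underside; not part of the job, leave it where it is
- bench_block: steel bench block 64 x 64 x 20 mm; origin at the centre of its underside; not part of the job, leave it where it is
- brush: bench brush 220 mm long, lying along its x; origin at the centre of its underside; not part of the job, leave it where it is
There are look-alikes about, which are no part of the job. What is shaped like the punch_medium but red is not meant.

How it is judged:
By the outcome, as a careful person would: the job done as asked, in the order asked, and still so for the second after the job is handed in, with the robot touching nothing.
Of punch_small, punch_large, punch_oblong, punch_medium only 3 to 4 are there at a start; the rules pass over those that are not, and their reading is None.
At some moment in a run one of punch_small, punch_large, punch_oblong, punch_medium, guide_plate may be knocked a few centimetres aside while the robot is not near it.
It also fails if it takes over 208 s, if anything falls off the work surface, if the arm or the gripper's body presses on something with over 40 N, if the wrist force passes 120 N, or if a joint passes its speed limit or range.

ROBOT

A 6-joint arm with a two-finger parallel gripper is mounted at the origin on the work surface. World frame = base frame: x ahead of the robot, y to its left, z up, the work surface at z = 0. Lengths are in m, angles in degrees, forces in N, time in s.
With the tool pointing down it reaches from about 0.4 to 0.825 m from the base axis. Payload 7 kg.
Tool frame: the origin (TCP) lies between the finger pads; the fingertips stand 22 mm ahead of it and the grasp point (between the pads) lies 3 mm ahead of it; z points along the fingers, y is the line along which they close (so a half turn about z gives the same grasp; the last joint's range is limited). The gripper opens to 88 mm and grips with 3 to 60 N. Pads are 19 mm wide; open, the fingers measure 130 mm over their backs; the gripper's body (78 mm by 193 mm) begins 47 mm behind the grasp point.
Start: joints at [-59.926, 20.546, 0.682, 0, -70.136, -16.507], TCP at [0.158, -0.656, 0.249] pointing down, gripper open.
Joint ranges: [-176.03, 176.03], [-82.01, 121.73], [-58.28, 71.71], [-173.87, 95.51], [-174.79, -0.11], [-173.66, 173.66]. Speed limits (degrees/s): [136.94, 136.94, 172.46, 180, 180, 180].

INTERFACE

Orientations are given as [roll, pitch, yaw] about the fixed x, y, z axes, in that order (R = Rz(yaw) Ry(pitch) Rx(roll)).
In Python, from plant import ctrl gives the robot as it stands.
- The arm moves only by the tool apply_moves, never from a script. Its argument "targets" is a list of rows, each an object with "travel": the shift along the tool's x, y, z in mm, a list of three; "roll": the turn about the tool's z in degrees; "jaw": the finger opening in mm, from 0 to 87.6. In form: [{"travel": [tx, ty, tz], "roll": roll, "jaw": jaw}, ...]. A call has 1 to 10 rows; each row shifts and turns the commanded pose from where the row before left it, along the tool's axes as they then stand; what a row does not reach is not made up. A row lasts 1/10 s, in which the tool goes at most 50 mm and 8.59 degrees, less where a joint would pass 70% of its speed; a pose out of reach is approached as far as the arm can. A call with a gripper value outside its range is refused whole. The fingers move at their own pace and stop on an object; the grip force is fixed at half the most. Time passes only in rows, so rows that do not move let the fingers close. It gives the time, the measured TCP pose, the force, the opening and the grip force at its end, in the units of the state.
- ctrl.get_obs(): the state, without advancing time (a new reading comes with each control period).
- ctrl.snapshot(name): name is "scene" or "top" or "wrist"; returns the picture (420x560x3 uint8, red, green, blue); there is no depth.
- ctrl.calibration(name): a dict with "K" (3x3 intrinsics, pixels), "extrinsics" (4x4, takes a point from camera to world coordinates); the wrist camera has in their place "hand_eye" (4x4, takes a point from camera to tool coordinates, whose origin is the TCP and whose axes are the flange's). Camera axes: x right, y down, z forward; pixel columns grow to the right and rows downward; lengths in m; the calibration is good to about 2 mm. The wrist camera is an equidistant fisheye: a pixel r from the principal point sees the ray r / f radians off the axis. A picture is of the moment at which its call begins: read the wrist's pose just before it. calibration takes no time and is no camera call.
- ctrl.close_job(): hands the job in; it is judged then, once.
The state is a dict: "clock": time; "joint_pos": joint angles; "qvel": joint speeds; "tau": joint torques, N m; "tool_pos": TCP position; "orientation": TCP orientation; "force": force on the tool from outside, world axes, zero at the start; "moment": the same for the moment, N m; "opening": finger opening in m; "gripper_force": force on a finger pad.
Only numpy, scipy, OpenCV 4.12 (cv2) and the standard library are available. Lean on these libraries where they do the work, as an engineer would, in place of code of your own. Each camera call takes 0.05 s, during which the arm holds its last target. There are 200 camera calls.

## Working session

There is one attempt and no reset: what is moved stays moved. The work goes in short steps, Python scripts to look and compute and a tool call to move; the robot and the scene stay as the last step left them, time stands still between calls to the robot, and variables do not carry over. Pictures are saved under pics/ and viewed, at most 14 in all, crops included, and the job is handed in when it is done.

Besides the shell and the picture viewer there is one more tool, called after "Request:" as name(argument=value, ...) on one line, values as JSON. apply_moves: Moves the arm, as the interface text tells. Its arguments: {"type":"object","properties":{"targets":{"type":"array","items":{"type":"object","properties":{"travel":{"type":"array","items":{"type":"number"}},"roll":{"type":"number"},"jaw":{"type":"number"}}}}},"required":["targets"]}

```bash
mkdir -p pics; ls; python3 - <<'E'
from plant import ctrl
import cv2,numpy as np
np.set_printoptions(precision=4,suppress=True)
print(ctrl.get_obs())
for n in("scene","top","wrist"):
    c=ctrl.calibration(n); print(n,c)
    im=ctrl.snapshot(n); cv2.imwrite(f"pics/{n}0.png",im[:,:,::-1])
E
```

```text
pics
{'clock': 0.0, 'joint_pos': array([-59.9248,  20.5911,   0.6345,  -0.0211, -70.1363, -16.5072]), 'qvel': array([ 0.1675, -0.0155,  0.0435,  0.028 , -0.0006, -0.0025]), 'tau': array([ -0.0001, -58.2723,  29.3048,   6.997 ,   0.0069,  -0.0002]), 'tool_pos': array([ 0.1582, -0.6557,  0.2476]), 'orientation': array([ 179.9054,   -0.0074, -166.4392]), 'force': array([ 0.6463,  0.1263, -0.0368]), 'moment': array([0.0434, 0.0245, 0.0056]), 'gripper_force': 0.0, 'opening': 0.08756556116038668}
scene {'K': array([[395.8995,   0.    , 278.7598],
       [  0.    , 395.8995, 206.6515],
       [  0.    ,   0.    ,   1.    ]]), 'extrinsics': array([[-0.4907,  0.5043, -0.7106,  1.2139],
       [ 0.8713,  0.2837, -0.4004,  0.4516],
       [-0.0003, -0.8156, -0.5786,  0.6577],
       [ 0.    ,  0.    ,  0.    ,  1.    ]])}
top {'K': array([[399.4484,   0.    , 281.9177],
       [  0.    , 399.4484, 213.3189],
       [  0.    ,   0.    ,   1.    ]]), 'extrinsics': array([[ 0.0653, -0.9765,  0.2054,  0.3185],
       [-0.9979, -0.0641,  0.0124,  0.0579],
       [ 0.0011, -0.2058, -0.9786,  1.1779],
       [ 0.    ,  0.    ,  0.    ,  1.    ]])}
wrist {'K': array([[325.1923,   0.    , 277.6004],
       [  0.    , 325.1923, 214.3295],
       [  0.    ,   0.    ,   1.    ]]), 'hand_eye': array([[-0.0013, -0.9662, -0.2577,  0.0685],
       [ 1.    , -0.0011, -0.0008,  0.0001],
       [ 0.0005, -0.2577,  0.9662, -0.1374],
       [ 0.    ,  0.    ,  0.    ,  1.    ]])}
```

View pics/top0.png

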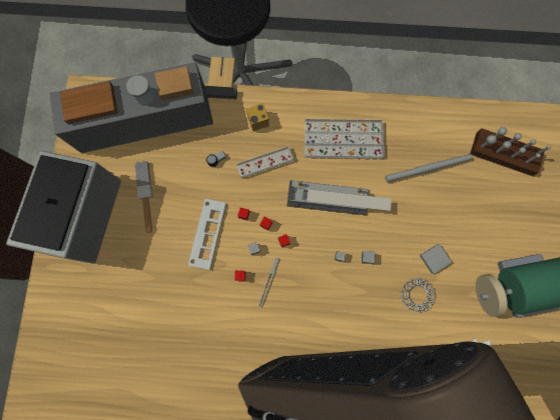

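View pics/scene0.png

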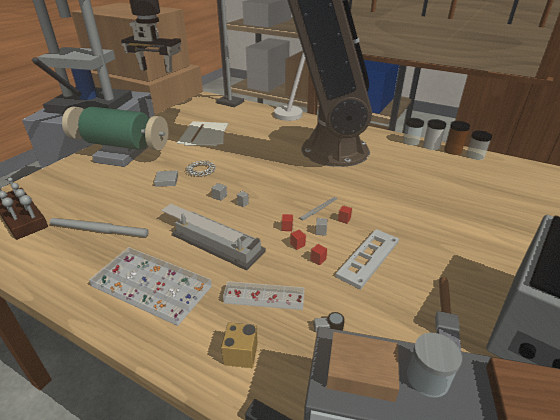

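The top view shows the die at (330,197), with the strip sticking out right to (392,203). The plate is at (208,234) and the grey punches are at (254,249), (340,257) and (368,257). The red cubes at (244,213), (265,223), (284,240) and (240,275) are look-alikes. The scene view agrees. Next I'll confirm in one enlarged crop and measure.

```bash
cat > h.py <<'E'
import numpy as np,cv2
from plant import ctrl
from scipy.spatial.transform import Rotation as R
np.set_printoptions(precision=4,suppress=True)
def tcp():
    o=ctrl.get_obs(); T=np.eye(4)
    T[:3,:3]=R.from_euler('xyz',o['orientation'],degrees=True).as_matrix(); T[:3,3]=o['tool_pos']; return T
def cam(name,T=None):
    c=ctrl.calibration(name)
    return c['K'],(c['extrinsics'] if name!='wrist' else T@c['hand_eye'])
def cast(name,uv,z,T=None):
    K,E=cam(name,T); uv=np.atleast_2d(np.asarray(uv,float))
    d=(uv-K[:2,2])/K[0,0]
    if name=='wrist':
        r=np.linalg.norm(d,axis=1,keepdims=True); d=np.hstack([d/np.maximum(r,1e-9)*np.sin(r),np.cos(r)])
    else: d=np.hstack([d,np.ones((len(d),1))])
    w=d@E[:3,:3].T; t=(z-E[2,3])/w[:,2:]
    return (E[:3,3]+t*w)
def proj(name,P,T=None):
    K,E=cam(name,T); p=(np.atleast_2d(P)-E[:3,3])@E[:3,:3]
    if name=='wrist':
        r=np.linalg.norm(p[:,:2],axis=1,keepdims=True); d=p[:,:2]/r*np.arctan2(r,p[:,2:])
    else: d=p[:,:2]/p[:,2:]
    return d*K[0,0]+K[:2,2]
E
python3 - <<'E'
from h import *
im=cv2.imread('pics/top0.png')
cv2.imwrite('pics/crop0.png',cv2.resize(im[170:300,180:420],None,fx=3.3,fy=3.3,interpolation=cv2.INTER_CUBIC))
for n,uv,z in [('p1',(254,248),.036),('p2',(340,256),.036),('p3',(368,257),.036),('plate',(208,234),.012),('dieL',(290,194),.04),('dieR',(368,203),.04),('strip',(391,204),.04)]:
    print(n,cast('top',uv,z)[0])
E
```

```text
p1 [0.4515 0.1456 0.036 ]
p2 [ 0.4447 -0.1014  0.036 ]
p3 [ 0.447  -0.1814  0.036 ]
plate [0.4867 0.2861 0.012 ]
dieL [0.6168 0.0523 0.04  ]
dieR [ 0.6046 -0.1772  0.04  ]
strip [ 0.606  -0.2444  0.04  ]
```

View pics/crop0.png

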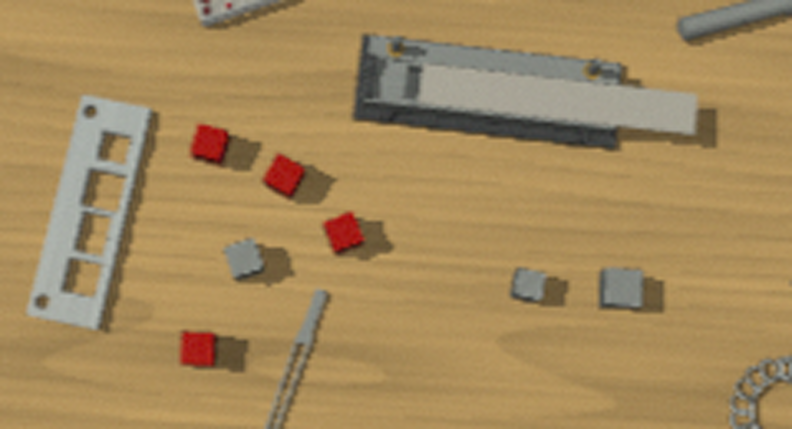

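Grey punches: p1 crop (244,258), p2 (529,284) and p3 (622,288). They are steel-coloured, so they are the ones meant. The red cubes are excluded. Sizes look like medium, small and large, to be confirmed close up. Now I'll move above the die.

Request:
apply_moves(targets=[{"travel":[0,0,0],"roll":-8.5,"jaw":40},{"travel":[0,0,0],"roll":-8.5,"jaw":20},{"travel":[0,0,0],"roll":-8.5,"jaw":0},{"travel":[0,0,0],"roll":-8.5,"jaw":0},{"travel":[0,0,0],"roll":-8.5,"jaw":0},{"travel":[0,0,0],"roll":-8.5,"jaw":0},{"travel":[0,0,0],"roll":-8.5,"jaw":0},{"travel":[0,0,0],"roll":-8.5,"jaw":0},{"travel":[0,0,0],"roll":-8.5,"jaw":0},{"travel":[0,0,0],"roll":0,"jaw":0}])

```text
clock: 1.15
tool_pos: [0.1583, -0.656, 0.2482]
orientation: [180.0, 0.0, -89.8]
force: [-0.9, 1.0, 0.0]
opening: 0.013
gripper_force: 0.0
```

Request:
apply_moves(targets=[{"travel":[-20,-40,0],"roll":0,"jaw":0},{"travel":[-20,-40,0],"roll":0,"jaw":0},{"travel":[-20,-40,0],"roll":0,"jaw":0},{"travel":[-20,-40,0],"roll":0,"jaw":0},{"travel":[-20,-40,0],"roll":0,"jaw":0},{"travel":[-20,-40,0],"roll":0,"jaw":0},{"travel":[-20,-40,0],"roll":0,"jaw":0},{"travel":[-20,-40,0],"roll":0,"jaw":0},{"travel":[-20,-40,0],"roll":0,"jaw":0},{"travel":[-20,-40,0],"roll":0,"jaw":0}])

```text
clock: 2.15
tool_pos: [0.5596, -0.4545, 0.2485]
orientation: [180.0, 0.0, -90.2]
force: [0.6, -0.8, 0.1]
opening: 0.0002
gripper_force: 0.0
```

Request:
apply_moves(targets=[{"travel":[-20,-10,0],"roll":0,"jaw":0},{"travel":[-20,-10,0],"roll":0,"jaw":0},{"travel":[-20,-10,0],"roll":0,"jaw":0},{"travel":[-20,0,0],"roll":0,"jaw":0},{"travel":[-10,0,0],"roll":0,"jaw":0},{"travel":[0,0,0],"roll":0,"jaw":0},{"travel":[0,0,0],"roll":0,"jaw":0}])

```text
clock: 2.85
tool_pos: [0.5876, -0.366, 0.249]
orientation: [-180.0, -0.0, -90.0]
force: [0.3, -0.5, 0.2]
opening: 0.0005
gripper_force: 0.0
```

```bash
python3 - <<'E'
from h import *
T=tcp(); im=ctrl.snapshot('wrist'); cv2.imwrite('pics/w1.png',im[:,:,::-1]); np.save('w1.npy',T)
o=ctrl.get_obs();print(o['tool_pos'],o['orientation'],o['joint_pos'],o['clock'])
E
```

```text
[ 0.5876 -0.3663  0.2489] [-179.9822   -0.016   -89.9949] [-15.8526  22.1549   3.1323   0.0111 -70.9559  15.8541] 2.9
```

View pics/w1.png

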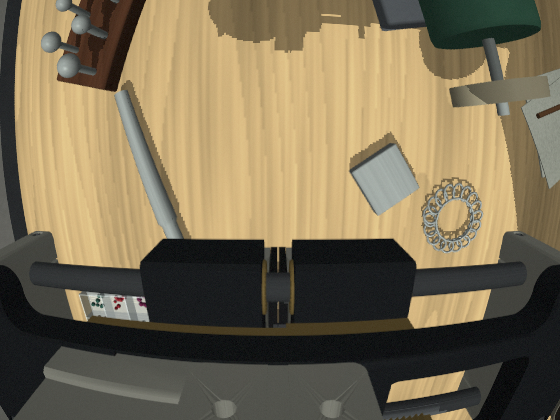

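The wrist view shows the bench block (385,180), the ring sizers (450,215) and the mandrel (150,160), all clear of the strip end. The camera sees the tool's +x side. I'll push the strip from behind with closed fingers.

Request:
apply_moves(targets=[{"travel":[-20,-10,0],"roll":0,"jaw":0},{"travel":[-20,-8,0],"roll":0,"jaw":0},{"travel":[-36,0,0],"roll":0,"jaw":0},{"travel":[0,0,40],"roll":0,"jaw":0},{"travel":[0,0,40],"roll":0,"jaw":0},{"travel":[0,0,40],"roll":0,"jaw":0},{"travel":[0,0,40],"roll":0,"jaw":0},{"travel":[0,0,28],"roll":0,"jaw":0},{"travel":[0,0,15],"roll":0,"jaw":0},{"travel":[0,0,0],"roll":0,"jaw":0}])

```text
clock: 3.9
tool_pos: [0.6044, -0.2901, 0.0433]
orientation: [179.8, 0.0, -90.0]
force: [-0.8, 0.6, 0.4]
opening: 0.0001
gripper_force: 0.0
```

Request:
apply_moves(targets=[{"travel":[-5,0,0],"roll":3,"jaw":0},{"travel":[-5,0,0],"roll":0,"jaw":0},{"travel":[-5,0,0],"roll":0,"jaw":0},{"travel":[-5,0,0],"roll":0,"jaw":0},{"travel":[-5,0,0],"roll":0,"jaw":0},{"travel":[-5,0,0],"roll":0,"jaw":0},{"travel":[-5,0,0],"roll":0,"jaw":0}])

```text
clock: 4.6
tool_pos: [0.6075, -0.2542, 0.0457]
orientation: [-180.0, -0.0, -92.9]
force: [-0.4, -0.1, 0.3]
opening: 0.0002
gripper_force: 0.0
```

Request:
apply_moves(targets=[{"travel":[-5,0,0],"roll":0,"jaw":0},{"travel":[-5,0,0],"roll":0,"jaw":0},{"travel":[-4,0,0],"roll":0,"jaw":0}])

```text
clock: 4.9
tool_pos: [0.6082, -0.2405, 0.0456]
orientation: [180.0, -0.0, -92.9]
force: [0.3, -2.3, -0.2]
opening: 0.0007
gripper_force: 1.1
```

```bash
python3 - <<'E'
from h import *
im=ctrl.snapshot('top')[:,:,::-1]; cv2.imwrite('pics/t1.png',cv2.resize(im[160:300,260:440],None,fx=4,fy=4,interpolation=cv2.INTER_CUBIC))
E
```

Request:
apply_moves(targets=[{"travel":[-4,0,0],"roll":0,"jaw":0},{"travel":[-4,0,0],"roll":0,"jaw":0},{"travel":[-4,0,0],"roll":0,"jaw":0},{"travel":[-4,0,0],"roll":0,"jaw":0}])

```text
clock: 5.35
tool_pos: [0.609, -0.2244, 0.0456]
orientation: [-180.0, -0.0, -92.9]
force: [0.5, -2.7, 0.3]
opening: 0.0004
gripper_force: 1.1
```

Request:
apply_moves(targets=[{"travel":[-2,0,0],"roll":0,"jaw":0},{"travel":[-2,0,0],"roll":0,"jaw":0}])

```text
clock: 5.55
tool_pos: [0.6092, -0.2205, 0.0456]
orientation: [-180.0, -0.0, -92.9]
force: [0.1, -2.4, -0.4]
opening: 0.0
gripper_force: 1.0
```

Request:
apply_moves(targets=[{"travel":[-2,0,0],"roll":0,"jaw":0},{"travel":[-2,0,0],"roll":0,"jaw":0}])

```text
clock: 5.75
tool_pos: [0.6094, -0.2166, 0.0456]
orientation: [-180.0, -0.0, -92.9]
force: [0.4, -1.6, 0.4]
opening: 0.0004
gripper_force: 1.0
```

Request:
apply_moves(targets=[{"travel":[-1,0,0],"roll":0,"jaw":0},{"travel":[-1,0,0],"roll":0,"jaw":0}])

```text
clock: 5.95
tool_pos: [0.6095, -0.2147, 0.0456]
orientation: [-180.0, -0.0, -92.9]
force: [0.1, -2.1, 0.9]
opening: 0.0005
gripper_force: 1.0
```

Request:
apply_moves(targets=[{"travel":[-1,0,0],"roll":0,"jaw":0},{"travel":[-1,0,0],"roll":0,"jaw":0}])

```text
clock: 6.15
tool_pos: [0.6096, -0.2127, 0.0456]
orientation: [-180.0, -0.0, -92.9]
force: [0.5, -2.7, 0.8]
opening: 0.0004
gripper_force: 1.0
```

Request:
apply_moves(targets=[{"travel":[-1,0,0],"roll":0,"jaw":0},{"travel":[-1,0,0],"roll":0,"jaw":0}])

```text
clock: 6.35
tool_pos: [0.6097, -0.211, 0.0456]
orientation: [180.0, -0.0, -92.9]
force: [0.5, -7.7, -1.0]
opening: 0.0002
gripper_force: 4.3
```

Request:
apply_moves(targets=[{"travel":[-1,0,0],"roll":0,"jaw":0}])

```text
clock: 6.45
tool_pos: [0.6097, -0.2108, 0.0457]
orientation: [180.0, -0.1, -92.9]
force: [0.7, -13.2, -0.9]
opening: 0.0006
gripper_force: 6.5
```

Request:
apply_moves(targets=[{"travel":[-1,0,0],"roll":0,"jaw":0}])

```text
clock: 6.55
tool_pos: [0.6097, -0.2107, 0.0457]
orientation: [180.0, -0.1, -92.9]
force: [1.5, -16.9, -2.1]
opening: 0.0008
gripper_force: 8.8
```

Request:
apply_moves(targets=[{"travel":[-1,0,0],"roll":0,"jaw":0}])

```text
clock: 6.65
tool_pos: [0.6097, -0.2105, 0.0458]
orientation: [180.0, -0.2, -92.9]
force: [1.3, -22.9, -3.3]
opening: 0.0003
gripper_force: 11.0
```

Request:
apply_moves(targets=[{"travel":[-1,0,0],"roll":0,"jaw":0}])

```text
clock: 6.75
tool_pos: [0.6096, -0.2103, 0.0458]
orientation: [180.0, -0.2, -92.9]
force: [1.1, -26.9, -3.9]
opening: 0.0005
gripper_force: 13.3
```

The strip is at the stop: TCP motion stalled and the force climbed. The TCP y agrees with the die pose. Next I back off, rise and look at the die from above.

Request:
apply_moves(targets=[{"travel":[15,0,0],"roll":0,"jaw":0},{"travel":[5,0,-10],"roll":0,"jaw":0},{"travel":[0,0,-40],"roll":0,"jaw":0},{"travel":[0,0,-40],"roll":0,"jaw":0},{"travel":[0,0,-40],"roll":0,"jaw":0},{"travel":[0,0,-40],"roll":0,"jaw":0},{"travel":[-30,0,-40],"roll":0,"jaw":0},{"travel":[-40,0,0],"roll":0,"jaw":0},{"travel":[-40,0,0],"roll":0,"jaw":0},{"travel":[-40,0,0],"roll":0,"jaw":0}])

```text
clock: 7.75
tool_pos: [0.6162, -0.0751, 0.2567]
orientation: [-179.9, 0.1, -93.0]
force: [0.2, 0.3, -0.2]
opening: 0.0005
gripper_force: 0.0
```

Request:
apply_moves(targets=[{"travel":[-40,0,0],"roll":0,"jaw":0},{"travel":[-40,0,0],"roll":0,"jaw":0},{"travel":[-10,0,0],"roll":0,"jaw":0},{"travel":[0,0,0],"roll":0,"jaw":0},{"travel":[0,0,0],"roll":0,"jaw":0}])

```text
clock: 8.25
tool_pos: [0.6209, 0.0131, 0.2559]
orientation: [180.0, 0.0, -92.9]
force: [0.5, -0.4, -0.8]
opening: 0.0003
gripper_force: 0.0
```

```bash
python3 - <<'E'
from h import *
T=tcp(); im=ctrl.snapshot('wrist')[:,:,::-1]; cv2.imwrite('pics/w2.png',im); np.save('w2.npy',T)
print(T[:3,3])
cv2.imwrite('pics/w2b.png',cv2.resize(im[0:300,100:460],None,fx=2,fy=2,interpolation=cv2.INTER_CUBIC))
E
```

```text
[0.6209 0.0131 0.2559]
```

View pics/w2b.png

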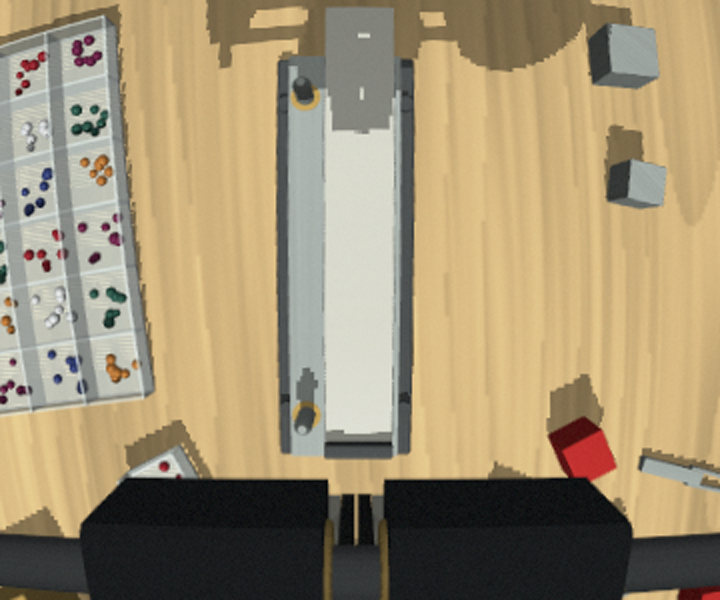

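Request:
apply_moves(targets=[{"travel":[-20,10,0],"roll":-8,"jaw":87},{"travel":[0,0,0],"roll":-8,"jaw":87},{"travel":[0,0,0],"roll":-8,"jaw":87},{"travel":[0,0,0],"roll":-8,"jaw":87},{"travel":[0,0,0],"roll":-8,"jaw":87},{"travel":[0,0,0],"roll":-8,"jaw":87},{"travel":[0,0,0],"roll":-8,"jaw":87},{"travel":[0,0,0],"roll":-8,"jaw":87},{"travel":[0,0,0],"roll":-8,"jaw":87},{"travel":[0,0,0],"roll":-6,"jaw":87}])

```text
clock: 9.3
tool_pos: [0.6121, 0.032, 0.2557]
orientation: [-180.0, 0.0, -14.7]
force: [0.3, 0.1, -0.6]
opening: 0.0748
gripper_force: 0.0
```

The wrist view shows the strip against the stop. The pin base rings are at crop (306,97) and (306,414), and the two punches are at (625,55) and (637,183). Next I compute the die pose and go above the plate.

```bash
python3 - <<'E'
from h import *
T=np.load('w2.npy'); f=lambda p:np.array(p)/2+[100,0]
b=cast('wrist',[f((306,97)),f((306,414))],.04,T); print('bases',b,np.linalg.norm(b[0]-b[1]))
t=cast('wrist',[f((301,82)),f((304,429))],.072,T); print('tips',t,np.linalg.norm(t[0]-t[1]))
s=cast('wrist',[f((328,135)),f((327,428)),f((392,430)),f((391,135))],.0397,T); print('strip',s)
d=b[1]-b[0]; print('yaw',np.degrees(np.arctan2(-d[0],d[1])))
yaw=np.arctan2(-d[0],d[1]); c=(b[0]+b[1])/2; print('origin',c[:2]-.021*np.array([np.cos(yaw),np.sin(yaw)]))
E
```

```text
bases [[ 0.6394 -0.1481  0.04  ]
 [ 0.6496  0.0276  0.04  ]] 0.176008983855597
tips [[ 0.6395 -0.1479  0.072 ]
 [ 0.6483  0.0278  0.072 ]] 0.17599392731524638
strip [[ 0.6286 -0.1256  0.0397]
 [ 0.6384  0.0364  0.0397]
 [ 0.6019  0.0395  0.0397]
 [ 0.595  -0.1239  0.0397]]
yaw -3.329081932444401
origin [ 0.6235 -0.059 ]
```

Request:
apply_moves(targets=[{"travel":[-31,-36,0],"roll":0,"jaw":87},{"travel":[-31,-36,0],"roll":0,"jaw":87},{"travel":[-31,-36,0],"roll":0,"jaw":87},{"travel":[-31,-35,0],"roll":0,"jaw":87},{"travel":[-31,-35,0],"roll":0,"jaw":87},{"travel":[-31,-35,0],"roll":0,"jaw":87},{"travel":[0,0,0],"roll":0,"jaw":87},{"travel":[0,0,0],"roll":0,"jaw":87},{"travel":[0,0,0],"roll":0,"jaw":87}])

```text
clock: 10.2
tool_pos: [0.4878, 0.2861, 0.2556]
orientation: [180.0, 0.0, -15.0]
force: [-0.5, -0.0, 0.3]
opening: 0.0867
gripper_force: 0.0
```

```bash
python3 - <<'E'
from h import *
T=tcp(); im=ctrl.snapshot('wrist')[:,:,::-1]; cv2.imwrite('pics/w3.png',im); np.save('w3.npy',T)
print(T[:3,3])
E
```

```text
[0.4878 0.2861 0.2556]
```

View pics/w3.png

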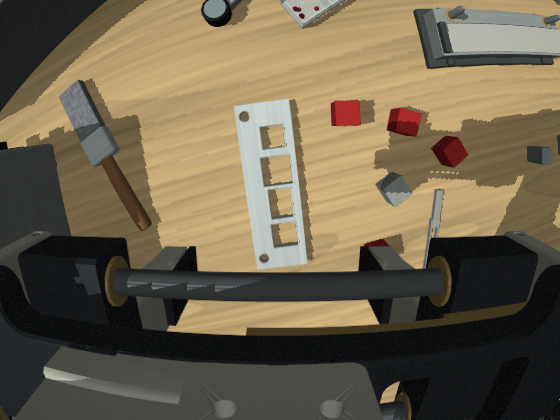

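The plate is in view from (237,105) to (305,265). Its pin holes are at (244,117), at the small-opening (-y) end, and (264,258). I'll refine these by contour.

```bash
cat >> h.py <<'E'
def plate_pose(img,T,z,roi):
    """plate outline + openings by contour; returns origin, yaw from opening centres and outline"""
    x0,y0,x1,y1=roi; hsv=cv2.cvtColor(img,cv2.COLOR_BGR2HSV)
    m=((hsv[...,1]<50)&(hsv[...,2]>150)).astype(np.uint8); k=np.zeros_like(m); k[y0:y1,x0:x1]=m[y0:y1,x0:x1]
    cs,h=cv2.findContours(k,cv2.RETR_CCOMP,cv2.CHAIN_APPROX_NONE)
    i=max(range(len(cs)),key=lambda i:cv2.contourArea(cs[i]))
    out=cast('wrist',cs[i][:,0],z,T); r=cv2.minAreaRect((out[:,:2]*1000).astype(np.float32)); print('outline',r)
    for j in range(len(cs)):
        if h[0][j][3]==i and cv2.contourArea(cs[j])>15:
            q=cs[j][:,0]; P=cast('wrist',q,z,T); rr=cv2.minAreaRect((P[:,:2]*1000).astype(np.float32))
            print('hole',q.mean(0),np.array(rr[0]),np.array(rr[1]),rr[2])
E
python3 - <<'E'
from h import *
T=np.load('w3.npy'); im=cv2.imread('pics/w3.png')
plate_pose(im,T,.012,(225,90,320,280))
p=cast('wrist',[(244,117),(264,258)],.012,T);print(p,np.linalg.norm(p[0]-p[1]))
d=p[1]-p[0]; yaw=np.arctan2(-d[0],d[1]); c=p.mean(0)[:2]-.021*np.array([np.cos(yaw),np.sin(yaw)]);print(np.degrees(yaw),c)
E
```

```text
outline ((490.56793212890625, 292.7392578125), (64.71684265136719, 204.86277770996094), 81.92037963867188)
hole [263.7241 257.8621] [406.5855 326.3582] [14.1344 13.1965] 27.4273738861084
hole [284.     234.5106] [429.993  293.7614] [33.0617 33.4821] 82.2588119506836
hole [280.0392 203.0196] [469.6376 288.1938] [29.0825 39.2694] 81.69791412353516
hole [275.8696 170.2696] [509.4098 282.5532] [37.0557 37.2623] 81.66552734375
hole [271.8202 136.6966] [549.1891 276.8108] [28.9814 29.3882] 82.45759582519531
hole [243.9375 116.0312] [581.1001 301.5881] [13.3909 13.1674] 28.911590576171875
[[0.58   0.3019 0.012 ]
 [0.4063 0.3262 0.012 ]] 0.17532252705618553
82.03898480698065 [0.4902 0.2932]
```

Request:
apply_moves(targets=[{"travel":[0,0,30],"roll":-7,"jaw":87},{"travel":[2,-7,40],"roll":0,"jaw":87},{"travel":[0,0,40],"roll":0,"jaw":87},{"travel":[0,0,40],"roll":0,"jaw":87},{"travel":[0,0,35],"roll":0,"jaw":87},{"travel":[0,0,25],"roll":0,"jaw":87},{"travel":[0,0,10],"roll":0,"jaw":87},{"travel":[0,0,8],"roll":0,"jaw":87},{"travel":[0,0,2],"roll":0,"jaw":87},{"travel":[0,0,0],"roll":0,"jaw":87}])

```text
clock: 11.25
tool_pos: [0.4909, 0.2941, 0.0264]
orientation: [-179.9, -0.0, -8.0]
force: [0.3, -0.9, 0.4]
opening: 0.0868
gripper_force: 0.0
```

Request:
apply_moves(targets=[{"travel":[0,0,0],"roll":0,"jaw":60},{"travel":[0,0,0],"roll":0,"jaw":60},{"travel":[0,0,0],"roll":0,"jaw":55},{"travel":[0,0,0],"roll":0,"jaw":55},{"travel":[0,0,0],"roll":0,"jaw":55},{"travel":[0,0,0],"roll":0,"jaw":55}])

```text
clock: 11.85
tool_pos: [0.4902, 0.2936, 0.0261]
orientation: [180.0, -0.0, -7.9]
force: [-1.4, -2.9, 5.9]
opening: 0.0636
gripper_force: 30.0
```

Request:
apply_moves(targets=[{"travel":[0,0,-5],"roll":0,"jaw":55},{"travel":[0,0,-15],"roll":0,"jaw":55},{"travel":[0,0,-30],"roll":0,"jaw":55},{"travel":[0,0,-30],"roll":0,"jaw":55},{"travel":[0,0,-30],"roll":0,"jaw":55},{"travel":[0,0,-30],"roll":0,"jaw":55},{"travel":[0,0,-30],"roll":0,"jaw":55},{"travel":[0,0,-20],"roll":0,"jaw":55},{"travel":[0,0,-10],"roll":0,"jaw":55},{"travel":[0,0,0],"roll":0,"jaw":55}])

```text
clock: 12.85
tool_pos: [0.4904, 0.2942, 0.2264]
orientation: [-179.9, -0.0, -7.9]
force: [0.6, -0.2, -4.3]
opening: 0.0638
gripper_force: 30.0
```

Request:
apply_moves(targets=[{"travel":[0,0,0],"roll":4.3,"jaw":55},{"travel":[0,0,0],"roll":6,"jaw":55},{"travel":[0,0,0],"roll":6,"jaw":55},{"travel":[0,0,0],"roll":6,"jaw":55},{"travel":[0,0,0],"roll":6,"jaw":55},{"travel":[0,0,0],"roll":6,"jaw":55},{"travel":[0,0,0],"roll":6,"jaw":55},{"travel":[0,0,0],"roll":6,"jaw":55},{"travel":[0,0,0],"roll":6,"jaw":55},{"travel":[0,0,0],"roll":6,"jaw":55}])

```text
clock: 13.85
tool_pos: [0.4895, 0.2933, 0.2233]
orientation: [179.8, -0.0, -66.5]
force: [0.3, -0.0, -3.7]
opening: 0.0639
gripper_force: 30.0
```

Request:
apply_moves(targets=[{"travel":[0,0,0],"roll":6,"jaw":55},{"travel":[0,0,0],"roll":6,"jaw":55},{"travel":[0,0,0],"roll":6,"jaw":55},{"travel":[0,0,0],"roll":6,"jaw":55},{"travel":[0,0,0],"roll":3,"jaw":55},{"travel":[0,0,0],"roll":0,"jaw":55},{"travel":[0,0,0],"roll":0,"jaw":55}])

```text
clock: 14.55
tool_pos: [0.4898, 0.2935, 0.2242]
orientation: [179.9, -0.1, -93.1]
force: [0.6, 0.4, -4.1]
opening: 0.0635
gripper_force: 30.0
```

```bash
python3 - <<'E'
from h import *
T=tcp(); im=ctrl.snapshot('wrist')[:,:,::-1]; cv2.imwrite('pics/w4.png',im); np.save('w4.npy',T)
o=ctrl.get_obs();print(T[:3,3],o['orientation'],o['opening'],o['force'])
E
```

```text
[0.4898 0.2935 0.2242] [179.933   -0.0654 -93.1466] 0.06378750707338955 [ 0.5776  0.92   -3.8322]
```

View pics/w4.png

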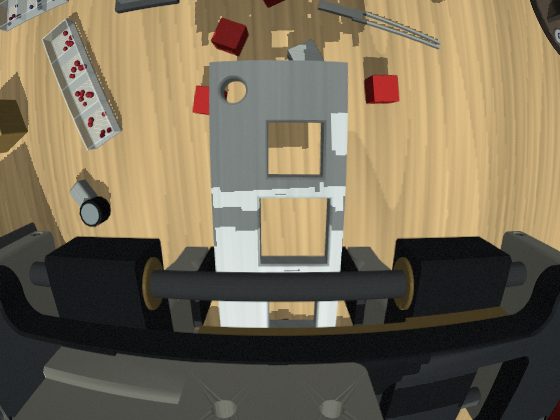

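The plate is in hand. Its far edge runs from (210,63) to (348,62), the pin hole mouth is at (234,90) and the small opening spans (266..323, 121..177). Next I get its pose in the tool frame.

```bash
python3 - <<'E'
from h import *
T=np.load('w4.npy'); Ti=np.linalg.inv(T)
P=cast('wrist',[(234,90),(210,63),(348,62),(266.5,121.5),(322.5,121.5),(322.5,177),(266.5,177),(258.5,196)],T[2,3]-.014,T)
q=(np.c_[P,np.ones(len(P))]@Ti.T)[:,:3]*1000
for n,a,e in zip("pin c1 c2 s1 s2 s3 s4 L".split(),q,[(88,-21),(102,-32),(102,32),(73,-5),(73,21),(47,21),(47,-5),(37,-9)]): print(n,a,e)
im=cv2.imread('pics/w4.png'); g=cv2.cvtColor(im,cv2.COLOR_BGR2GRAY)
c=cv2.HoughCircles(cv2.resize(g[70:110,215:255],None,fx=4,fy=4),cv2.HOUGH_GRADIENT,1,50,param1=100,param2=15,minRadius=35,maxRadius=70);print(c/4+np.array([215,70,0]) if c is not None else None)
E
```

```text
pin [ 87.838  -20.6686  14.1011] (88, -21)
c1 [101.4709 -32.0308  14.1035] (102, -32)
c2 [101.9944  32.2737  14.2085] (102, 32)
s1 [72.7235 -5.7056 14.1022] (73, -5)
s2 [72.9477 20.1748 14.1444] (73, 21)
s3 [46.7725 20.5936 14.105 ] (47, 21)
s4 [46.7055 -5.8494 14.0621] (47, -5)
L [37.5901 -9.7338 14.0418] (37, -9)
[[[236.375  90.375   9.575]]]
```

The plate sits centred in the hand to within about 0.5 mm and level. I'll carry it over the die.

Request:
apply_moves(targets=[{"travel":[12,-6,0],"roll":0,"jaw":55},{"travel":[23,-10,0],"roll":0,"jaw":55},{"travel":[25,-11,0],"roll":0,"jaw":55},{"travel":[25,-11,0],"roll":0,"jaw":55},{"travel":[25,-11,0],"roll":0,"jaw":55},{"travel":[25,-11,0],"roll":0,"jaw":55},{"travel":[25,-11,0],"roll":0,"jaw":55},{"travel":[25,-11,0],"roll":0,"jaw":55},{"travel":[25,-11,0],"roll":0,"jaw":55},{"travel":[25,-11,0],"roll":0,"jaw":55}])

```text
clock: 15.6
tool_pos: [0.581, 0.0517, 0.2254]
orientation: [180.0, -0.0, -93.2]
force: [0.7, 1.2, -2.7]
opening: 0.0634
gripper_force: 30.0
```

Request:
apply_moves(targets=[{"travel":[25,-11,0],"roll":0,"jaw":55},{"travel":[25,-11,0],"roll":0,"jaw":55},{"travel":[25,-11,0],"roll":0,"jaw":55},{"travel":[20,-10,0],"roll":0,"jaw":55},{"travel":[10,-6,0],"roll":0.2,"jaw":55},{"travel":[4,-2,0],"roll":0,"jaw":55},{"travel":[0,0,20],"roll":0,"jaw":55},{"travel":[0,0,30],"roll":0,"jaw":55},{"travel":[0,0,30],"roll":0,"jaw":55},{"travel":[0,0,20],"roll":0,"jaw":55}])

```text
clock: 16.6
tool_pos: [0.6243, -0.0578, 0.1235]
orientation: [179.9, 0.0, -93.4]
force: [-0.4, 0.5, -4.3]
opening: 0.0639
gripper_force: 30.0
```

Request:
apply_moves(targets=[{"travel":[0,0,8],"roll":0,"jaw":55},{"travel":[0,0,0],"roll":0,"jaw":55},{"travel":[0,0,0],"roll":0,"jaw":55}])

```text
clock: 16.9
tool_pos: [0.6264, -0.058, 0.1187]
orientation: [-179.9, 0.0, -93.4]
force: [0.1, -0.2, -3.1]
opening: 0.0634
gripper_force: 30.0
```

```bash
cat > goto.py <<'E'
from h import *
import sys
def goto(x,y,z,yaw,src=None):
    o=ctrl.get_obs() ; p=o['tool_pos']; cy=o['orientation'][2]
    roll=(cy-yaw+180)%360-180; d=np.array([x,y,z])-p
    for lab,a in(('roll last, axes now',cy),('roll first, axes after',yaw)):
        a=np.radians(a); print(lab,'travel mm',np.array([d@[np.cos(a),np.sin(a),0],d@[np.sin(a),-np.cos(a),0],-d[2]])*1000,'roll',round(roll,2))
if __name__=='__main__':
    o=ctrl.get_obs(); print(o['clock'],o['tool_pos'],o['orientation'],o['joint_pos'])
    goto(*map(float,sys.argv[1:5]))
E
python3 goto.py .6235 -.059 .116 -93.33; python3 - <<'E'
from h import *
T=tcp(); im=ctrl.snapshot('wrist')[:,:,::-1]; cv2.imwrite('pics/w5.png',im); np.save('w5.npy',T)
E
```

```text
16.9 [ 0.6264 -0.058   0.1187] [-179.9142    0.0003  -93.3842] [ 12.4756  22.3992 -14.8088   0.0291 -52.7094 -15.8775]
roll last, axes now travel mm [1.165  2.8046 2.7038] roll -0.05
roll first, axes after travel mm [1.1623 2.8057 2.7038] roll -0.05
```

View pics/w5.png

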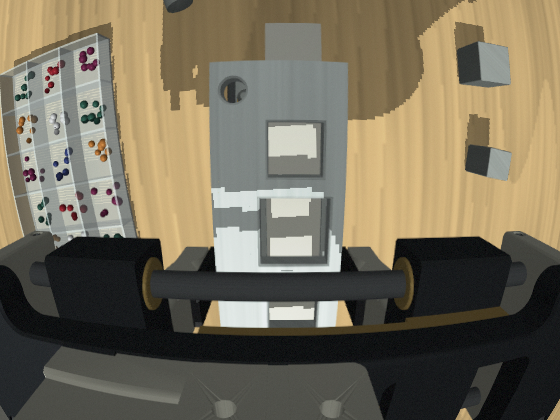

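The pin is just visible through the hole mouth at (233,90). I'll correct by the measured offset and go closer.

Request:
apply_moves(targets=[{"travel":[1,2.8,5],"roll":0,"jaw":55},{"travel":[0,0,5],"roll":0,"jaw":55},{"travel":[0,0,5],"roll":0,"jaw":55},{"travel":[0,0,0],"roll":0,"jaw":55},{"travel":[0,0,0],"roll":0,"jaw":55}])

```text
clock: 17.45
tool_pos: [0.6227, -0.0592, 0.1023]
orientation: [180.0, -0.0, -93.4]
force: [-0.8, 0.2, -3.8]
opening: 0.0633
gripper_force: 30.0
```

```bash
python3 goto.py .6235 -.059 .100 -93.33; python3 - <<'E'
from h import *
T=tcp(); im=ctrl.snapshot('wrist')[:,:,::-1]; cv2.imwrite('pics/w6.png',im); np.save('w6.npy',T)
print('pin tip proj',proj('wrist',[[.6395,-.1479,.072],[.6395,-.148,.04]],T))
s=ctrl.snapshot('scene')[:,:,::-1]; t=ctrl.snapshot('top')[:,:,::-1]
a=cv2.resize(im[55:125,200:360],None,fx=5,fy=5,interpolation=cv2.INTER_CUBIC)
b=cv2.resize(s[180:290,140:300],None,fx=2.2,fy=2.2,interpolation=cv2.INTER_CUBIC)
o=np.zeros((600,800,3),np.uint8); o[:350]=a; o[355:355+b.shape[0],:b.shape[1]]=b
cv2.imwrite('pics/c6.png',o)
E
```

```text
17.45 [ 0.6227 -0.0592  0.1023] [179.9746  -0.0118 -93.4306] [ 12.4268  23.1679 -16.1122   0.0057 -50.7476 -15.8611]
roll last, axes now travel mm [-0.2589 -0.7752  2.348 ] roll -0.1
roll first, axes after travel mm [-0.2575 -0.7757  2.348 ] roll -0.1
pin tip proj [[235.4525  94.4212]
 [242.1311  99.7814]]
```

View pics/c6.png

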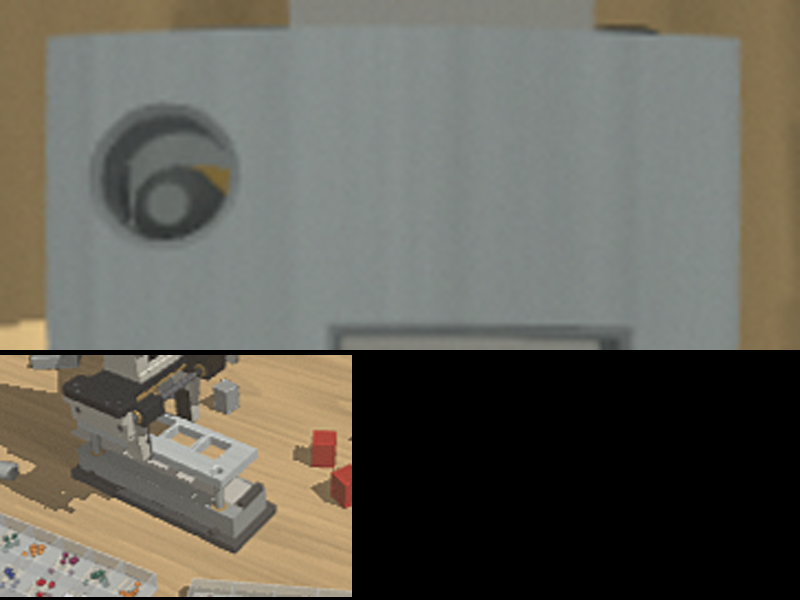

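The pin tip is at crop (165,202), i.e. image (233,95.4). The hole mouth centre is at (233.4,89.4). I'll compare both in the tool frame.

```bash
python3 - <<'E'
from h import *
T=np.load('w6.npy'); Ti=np.linalg.inv(T)
for uv,z in(((233,95.4),.072),((233.4,89.4),T[2,3]-.014)):
    P=cast('wrist',uv,z,T)[0]; print(P,(Ti@np.r_[P,1])[:3]*1000)
E
```

```text
[ 0.6408 -0.1475  0.072 ] [ 87.0469 -23.3475  30.3556]
[ 0.6383 -0.1484  0.0883] [ 88.1175 -20.9362  14.0089]
```

Request:
apply_moves(targets=[{"travel":[-0.8,-1.8,0],"roll":-0.1,"jaw":55},{"travel":[0,0,2],"roll":0,"jaw":55},{"travel":[0,0,2],"roll":0,"jaw":55},{"travel":[0,0,0],"roll":0,"jaw":55},{"travel":[0,0,0],"roll":0,"jaw":55}])

```text
clock: 18.1
tool_pos: [0.6245, -0.0585, 0.0984]
orientation: [180.0, -0.0, -93.3]
force: [0.6, 0.1, -3.6]
opening: 0.0637
gripper_force: 30.0
```

```bash
python3 - <<'E'
from h import *
T=tcp(); im=ctrl.snapshot('wrist')[:,:,::-1]; np.save('w7.npy',T); print(T[:3,3])
a=cv2.resize(im[70:110,210:260],None,fx=12,fy=12,interpolation=cv2.INTER_CUBIC); cv2.imwrite('pics/c7.png',a)
E
```

```text
[ 0.6245 -0.0585  0.0984]
```

View pics/c7.png

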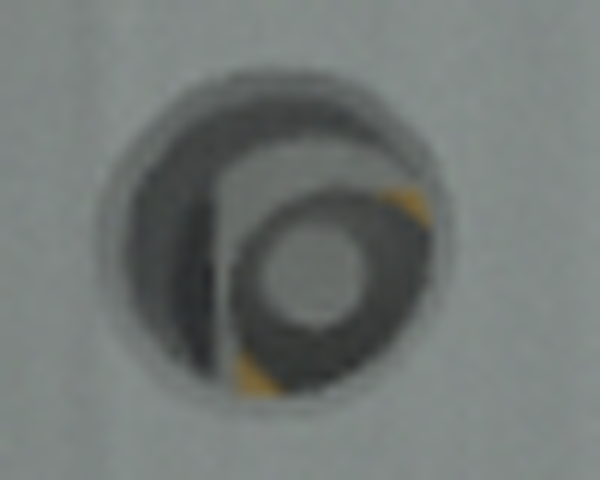

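```bash
python3 - <<'E'
from h import *
T=np.load('w7.npy'); Ti=np.linalg.inv(T)
for uv,z in(((236.25,92.7),.072),((232.9,90.1),T[2,3]-.014)):
    P=cast('wrist',uv,z,T)[0]; print(P,(Ti@np.r_[P,1])[:3]*1000)
print(proj('wrist',(T@np.array([.088,-.021,.026,1]))[:3],T))
E
```

```text
[ 0.6405 -0.1475  0.072 ] [ 87.9466 -21.1673  26.3827]
[ 0.6405 -0.1474  0.0844] [ 87.793  -21.1686  14.0006]
[[236.487   92.5009]]
```

The pin tip at (236.3,92.7) and the hole axis agree to 0.2 mm. Lowering gently.

Request:
apply_moves(targets=[{"travel":[0,0,2],"roll":0,"jaw":55},{"travel":[0,0,2],"roll":0,"jaw":55},{"travel":[0,0,2],"roll":0,"jaw":55}])

```text
clock: 18.45
tool_pos: [0.6246, -0.0585, 0.0924]
orientation: [180.0, -0.0, -93.3]
force: [0.1, -0.7, -4.3]
opening: 0.0631
gripper_force: 30.0
```

Request:
apply_moves(targets=[{"travel":[0,0,2],"roll":0,"jaw":55},{"travel":[0,0,2],"roll":0,"jaw":55},{"travel":[0,0,2],"roll":0,"jaw":55}])

```text
clock: 18.75
tool_pos: [0.6243, -0.0585, 0.0863]
orientation: [180.0, -0.0, -93.3]
force: [-1.3, 0.5, -2.9]
opening: 0.0632
gripper_force: 30.0
```

Request:
apply_moves(targets=[{"travel":[0,0,2],"roll":0,"jaw":55},{"travel":[0,0,2],"roll":0,"jaw":55},{"travel":[0,0,2],"roll":0,"jaw":55}])

```text
clock: 19.05
tool_pos: [0.6244, -0.0585, 0.0804]
orientation: [180.0, -0.0, -93.3]
force: [-1.2, -0.1, -1.6]
opening: 0.0634
gripper_force: 30.0
```

Smooth, both pins entered (the plate underside is about 18 mm below the pin tips). Continue to the seat.

Request:
apply_moves(targets=[{"travel":[0,0,2],"roll":0,"jaw":55},{"travel":[0,0,2],"roll":0,"jaw":55},{"travel":[0,0,2],"roll":0,"jaw":55},{"travel":[0,0,2],"roll":0,"jaw":55},{"travel":[0,0,2],"roll":0,"jaw":55}])

```text
clock: 19.55
tool_pos: [0.6244, -0.0585, 0.0704]
orientation: [180.0, -0.0, -93.3]
force: [-3.6, -0.0, -1.9]
opening: 0.0634
gripper_force: 30.0
```

Request:
apply_moves(targets=[{"travel":[0,0,1],"roll":0,"jaw":55},{"travel":[0,0,1],"roll":0,"jaw":55},{"travel":[0,0,1],"roll":0,"jaw":55}])

```text
clock: 19.85
tool_pos: [0.6244, -0.0585, 0.0675]
orientation: [180.0, -0.0, -93.3]
force: [-4.3, -0.5, -1.4]
opening: 0.0636
gripper_force: 30.0
```

Request:
apply_moves(targets=[{"travel":[0,0,1],"roll":0,"jaw":55},{"travel":[0,0,1],"roll":0,"jaw":55}])

```text
clock: 20.05
tool_pos: [0.6245, -0.0585, 0.066]
orientation: [180.0, -0.0, -93.3]
force: [-8.0, 2.2, 12.3]
opening: 0.0636
gripper_force: 30.0
```

Request:
apply_moves(targets=[{"travel":[0,0,0],"roll":0,"jaw":66},{"travel":[0,0,0],"roll":0,"jaw":72},{"travel":[0,0,0],"roll":0,"jaw":80},{"travel":[0,0,0],"roll":0,"jaw":80},{"travel":[0,0,-10],"roll":0,"jaw":80},{"travel":[0,0,-30],"roll":0,"jaw":80},{"travel":[0,0,-40],"roll":0,"jaw":60},{"travel":[0,0,-40],"roll":0,"jaw":45},{"travel":[-30,0,-40],"roll":0,"jaw":45},{"travel":[-40,0,-30],"roll":0,"jaw":45}])

```text
clock: 21.05
tool_pos: [0.6293, 0.0108, 0.2598]
orientation: [-179.8, 0.0, -93.5]
force: [1.2, 1.1, -0.2]
opening: 0.0535
gripper_force: 0.0
```

Request:
apply_moves(targets=[{"travel":[-10,40,0],"roll":0,"jaw":0},{"travel":[0,40,0],"roll":0,"jaw":0},{"travel":[0,0,0],"roll":0,"jaw":0},{"travel":[0,0,0],"roll":0,"jaw":0},{"travel":[0,0,0],"roll":0,"jaw":0}])

```text
clock: 21.55
tool_pos: [0.5501, 0.0261, 0.2563]
orientation: [-179.9, 0.0, -93.3]
force: [-0.0, -0.1, -1.0]
opening: 0.0136
gripper_force: 0.0
```

```bash
python3 - <<'E'
from h import *
T=tcp(); im=ctrl.snapshot('wrist')[:,:,::-1]; np.save('w8.npy',T); print(T[:3,3]); cv2.imwrite('pics/w8.png',im)
a=cv2.resize(im[0:290,120:520],None,fx=2,fy=2,interpolation=cv2.INTER_CUBIC); cv2.imwrite('pics/c8.png',a)
E
```

```text
[0.5501 0.0261 0.2563]
```

View pics/c8.png

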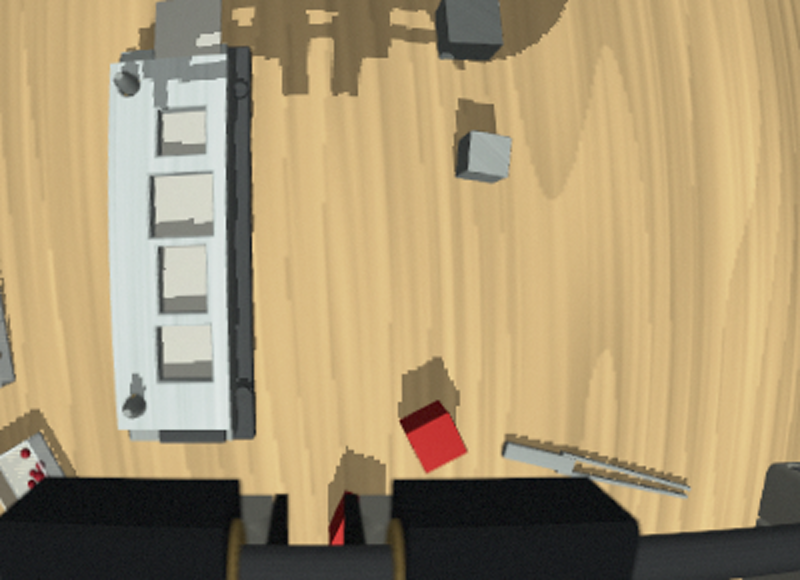

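Plate lies flat with both pins through it (crop (127,82) and (134,405)), and the strip shows under all four openings. Next I go directly above each punch with the camera and measure by contour.

Request:
apply_moves(targets=[{"travel":[22,34,0],"roll":0,"jaw":45},{"travel":[22,34,0],"roll":0,"jaw":45},{"travel":[21,34,0],"roll":0,"jaw":45},{"travel":[0,0,0],"roll":0,"jaw":45},{"travel":[0,0,0],"roll":0,"jaw":45},{"travel":[0,0,0],"roll":0,"jaw":45}])

```text
clock: 22.2
tool_pos: [0.4449, -0.0328, 0.2557]
orientation: [-180.0, -0.0, -93.4]
force: [0.5, 0.3, 0.0]
opening: 0.0443
gripper_force: 0.0
```

```bash
cat >> h.py <<'E'
def punches(img,T,z=.036,rows=235):
    hsv=cv2.cvtColor(img,cv2.COLOR_BGR2HSV); m=((hsv[...,1]<60)&(hsv[...,2]>60)).astype(np.uint8); m[rows:]=0
    cs,_=cv2.findContours(m,cv2.RETR_EXTERNAL,cv2.CHAIN_APPROX_NONE)
    for c in cs:
        if cv2.contourArea(c)<200: continue
        P=cast('wrist',c[:,0],z,T); r=cv2.minAreaRect((P[:,:2]*1000).astype(np.float32))
        if max(r[1])<60: print('px',c[:,0].mean(0),'xy',np.array(r[0]),'size',np.array(r[1]),'ang',round(r[2],1))
E
cat > look.py <<'E'
from h import *
import sys
T=tcp(); im=ctrl.snapshot('wrist')[:,:,::-1]; np.save(sys.argv[1]+'.npy',T); cv2.imwrite(f'pics/{sys.argv[1]}.png',im); print(ctrl.get_obs()['clock'],T[:3,3])
punches(im,T)
E
python3 look.py a1
```

```text
22.25 [ 0.4449 -0.0328  0.2557]
px [272.0244 131.5854] xy [447.7534 -99.8356] size [24.0618 23.9595] ang 80.7
px [265.8783  60.9826] xy [ 450.0811 -178.7928] size [36.8757 31.8708] ang 89.4
```

Request:
apply_moves(targets=[{"travel":[30,0,0],"roll":0,"jaw":45},{"travel":[30,0,0],"roll":0,"jaw":45},{"travel":[20,0,0],"roll":0,"jaw":45},{"travel":[0,0,0],"roll":0,"jaw":45},{"travel":[0,0,0],"roll":0,"jaw":45}])

```text
clock: 22.75
tool_pos: [0.4397, -0.1129, 0.2551]
orientation: [179.9, -0.0, -93.4]
force: [0.3, 0.6, -0.5]
opening: 0.0453
gripper_force: 0.0
```

```bash
python3 look.py a2
```

```text
22.8 [ 0.4397 -0.1129  0.2551]
px [271.7586 201.5517] xy [ 447.3259 -102.2715] size [29.6896 23.8224] ang 80.7
px [264.7027 130.964 ] xy [ 450.0911 -181.0093] size [32.0707 31.935 ] ang 89.7
```

p2 is punch_small (24.0 × 24.0) at (447.8, -99.8), 9.3° off square. p3 is punch_large (32.0 × 31.9) at (450.1, -181.0), square to the axes. I'll take the large one and cross-check the openings against the w8 view.

Request:
apply_moves(targets=[{"travel":[0,0,0],"roll":-3.4,"jaw":60},{"travel":[34,-5,20],"roll":0,"jaw":60},{"travel":[34,-5,40],"roll":0,"jaw":60},{"travel":[0,0,40],"roll":0,"jaw":60},{"travel":[0,0,40],"roll":0,"jaw":60},{"travel":[0,0,20],"roll":0,"jaw":60},{"travel":[0,0,0],"roll":0,"jaw":60},{"travel":[0,0,0],"roll":0,"jaw":60}])

```text
clock: 23.6
tool_pos: [0.4497, -0.1785, 0.098]
orientation: [180.0, -0.0, -89.9]
force: [1.1, -0.4, 0.4]
opening: 0.0602
gripper_force: 0.0
```

```bash
python3 goto.py .4501 -.181 .037 -90; python3 - <<'E'
from h import *
T=np.load('w8.npy'); f=lambda p:np.array(p)/2+[120,0]
P=cast('wrist',[f(p) for p in((183.5,131.5),(181.5,205),(185,279),(185.5,352.5))],.052,T)
a=np.radians(-3.33); M=np.array([[np.cos(a),-np.sin(a)],[np.sin(a),np.cos(a)]])
for n,p,y in zip('small large oblong medium'.split(),P,(-.06,-.02,.02,.06)): print(n,p[:2],'pred',np.array([.6245,-.0585])+M@[-.008,y])
E
```

```text
23.6 [ 0.4497 -0.1785  0.098 ] [179.9739  -0.0203 -89.8535] [  1.7184  11.753  -34.3049   0.0283 -43.9688  -1.5922]
roll last, axes now travel mm [ 2.4839 -0.3877 61.0011] roll 0.15
roll first, axes after travel mm [ 2.4829 -0.3941 61.0011] roll 0.15
small [ 0.6118 -0.1169] pred [ 0.613  -0.1179]
large [ 0.6151 -0.0771] pred [ 0.6154 -0.078 ]
oblong [ 0.6162 -0.0375] pred [ 0.6177 -0.0381]
medium [0.6194 0.0018] pred [0.62   0.0019]
```

Request:
apply_moves(targets=[{"travel":[2.5,-0.4,20],"roll":0,"jaw":60},{"travel":[0,0,25],"roll":0,"jaw":60},{"travel":[0,0,14],"roll":0,"jaw":60},{"travel":[0,0,2],"roll":0,"jaw":60},{"travel":[0,0,0],"roll":0,"jaw":60},{"travel":[0,0,0],"roll":0,"jaw":25},{"travel":[0,0,0],"roll":0,"jaw":25},{"travel":[0,0,0],"roll":0,"jaw":25},{"travel":[0,0,0],"roll":0,"jaw":25},{"travel":[0,0,0],"roll":0,"jaw":25}])

```text
clock: 24.6
tool_pos: [0.4496, -0.1815, 0.037]
orientation: [-180.0, -0.0, -89.9]
force: [-1.0, 0.3, 4.7]
opening: 0.0318
gripper_force: 30.0
```

Request:
apply_moves(targets=[{"travel":[0,0,-5],"roll":0,"jaw":25},{"travel":[0,0,-30],"roll":0,"jaw":25},{"travel":[0,0,-35],"roll":0,"jaw":25},{"travel":[0,0,-30],"roll":3.3,"jaw":25},{"travel":[0,0,0],"roll":0,"jaw":25},{"travel":[0,0,0],"roll":0,"jaw":25}])

```text
clock: 25.2
tool_pos: [0.4492, -0.1813, 0.1369]
orientation: [-179.9, 0.0, -93.2]
force: [-0.8, 0.0, -3.6]
opening: 0.0319
gripper_force: 30.0
```

```bash
python3 goto.py .6149 -.0777 .137 -93.33; python3 look.py g1
```

```text
25.2 [ 0.4492 -0.1813  0.1369] [-179.9434    0.0328  -93.226 ] [  1.3181   8.7446 -31.6417  -0.037  -49.5547  -4.5201]
roll last, axes now travel mm [-112.804  -159.6462   -0.1124] roll 0.1
roll first, axes after travel mm [-113.0936 -159.4412   -0.1124] roll 0.1
25.25 [ 0.4492 -0.1813  0.1369]
px [278.     231.7869] xy [ 450.1301 -173.0471] size [ 4.091  44.8784] ang 86.7
px [ 88.8852 223.082 ] xy [ 615.0955 -188.9922] size [21.1914 44.7762] ang 88.0
px [  3.596  214.8889] xy [ 729.0949 -204.227 ] size [44.791  21.3392] ang 88.5
px [250.8175   6.6667] xy [ 460.667  -341.6304] size [21.4641 45.5359] ang 84.5
```

Request:
apply_moves(targets=[{"travel":[-16,-24,0],"roll":0.1,"jaw":25},{"travel":[-25,-35,0],"roll":0,"jaw":25},{"travel":[-25,-35,0],"roll":0,"jaw":25},{"travel":[-25,-35,0],"roll":0,"jaw":25},{"travel":[-16,-22,0],"roll":0,"jaw":25},{"travel":[-5.5,-8.4,0],"roll":0,"jaw":25},{"travel":[0,0,0],"roll":0,"jaw":25},{"travel":[0,0,0],"roll":0,"jaw":25},{"travel":[0,0,0],"roll":0,"jaw":25}])

```text
clock: 26.15
tool_pos: [0.6137, -0.0791, 0.136]
orientation: [179.9, -0.0, -93.4]
force: [-0.0, -0.3, -2.4]
opening: 0.0323
gripper_force: 30.0
```

```bash
python3 goto.py .6149 -.0782 .090 -93.33
```

```text
26.15 [ 0.6137 -0.0791  0.136 ] [179.9099  -0.0087 -93.3695] [ 10.7089  20.6205 -14.9582  -0.0166 -54.5107 -14.0688]
roll last, axes now travel mm [-0.9218 -1.1349 46.0394] roll -0.04
roll first, axes after travel mm [-0.9211 -1.1355 46.0394] roll -0.04
```

Request:
apply_moves(targets=[{"travel":[-0.9,-1.1,15],"roll":0,"jaw":25},{"travel":[0,0,15],"roll":0,"jaw":25},{"travel":[0,0,12],"roll":0,"jaw":25},{"travel":[0,0,0],"roll":0,"jaw":25},{"travel":[0,0,0],"roll":0,"jaw":25},{"travel":[0,0,0],"roll":0,"jaw":25}])

```text
clock: 26.75
tool_pos: [0.6166, -0.0777, 0.0955]
orientation: [-179.9, 0.0, -93.3]
force: [0.2, 0.2, -2.4]
opening: 0.0317
gripper_force: 30.0
```

```bash
python3 goto.py .6149 -.0782 .077 -93.33; python3 - <<'E'
from h import *
T=tcp(); im=ctrl.snapshot('wrist')[:,:,::-1]; np.save('g2.npy',T)
cv2.imwrite('pics/g2.png',cv2.resize(im[90:300,190:380],None,fx=2.8,fy=2.8,interpolation=cv2.INTER_CUBIC))
E
```

```text
26.75 [ 0.6166 -0.0777  0.0955] [-179.9257    0.0033  -93.3272] [ 10.8028  23.233  -17.1111   0.0196 -49.5831 -14.1427]
roll last, axes now travel mm [ 0.607   1.7086 18.5008] roll 0.0
roll first, axes after travel mm [ 0.6071  1.7086 18.5008] roll 0.0
```

View pics/g2.png

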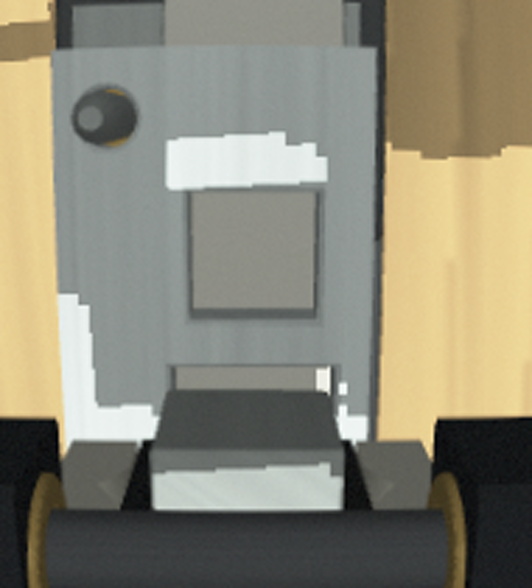

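The large opening's far edge runs from (172,367) to (337,367) in the crop, and the punch's foot edge from (165,392) to (334,392). Casting these:

```bash
python3 - <<'E'
from h import *
T=np.load('g2.npy'); Ti=np.linalg.inv(T); f=lambda p:np.array(p)/2.8+[190,90]
def tl(ps,z): 
    P=cast('wrist',[f(p) for p in ps],z,T); return ((np.c_[P,[1]*len(P)])@Ti.T)[:,:2]*1000
print('hole',tl([(172,367),(337,367),(190,190),(319,190),(319,318),(190,318)],.052)); print('foot',tl([(165,392),(334,392)],T[2,3]-.037),'top',tl([(151,447),(345,447)],T[2,3]-.001))
E
```

```text
hole [[ 16.6729 -15.8638]
 [ 16.6382  18.3492]
 [ 53.2267 -11.6134]
 [ 53.2274  14.0259]
 [ 27.0624  14.3963]
 [ 27.0814 -11.9489]]
foot [[ 13.3038 -16.8571]
 [ 13.2703  17.2013]] top [[ 15.3311 -16.0676]
 [ 15.3005  15.6075]]
```

Both estimates agree: shift about (+0.6, +1.4). Correct, then insert.

Request:
apply_moves(targets=[{"travel":[0.6,1.4,3],"roll":0,"jaw":25},{"travel":[0,0,0],"roll":0,"jaw":25},{"travel":[0,0,0],"roll":0,"jaw":25},{"travel":[0,0,0],"roll":0,"jaw":25}])

```text
clock: 27.2
tool_pos: [0.6148, -0.0781, 0.0917]
orientation: [-180.0, -0.0, -93.3]
force: [0.9, 0.0, -2.9]
opening: 0.032
gripper_force: 30.0
```

Request:
apply_moves(targets=[{"travel":[0,0,2],"roll":0,"jaw":25},{"travel":[0,0,2],"roll":0,"jaw":25}])

```text
clock: 27.4
tool_pos: [0.6148, -0.0781, 0.0875]
orientation: [-180.0, 0.0, -93.3]
force: [-0.5, -0.0, -2.0]
opening: 0.0316
gripper_force: 30.0
```

Request:
apply_moves(targets=[{"travel":[0,0,2],"roll":0,"jaw":25},{"travel":[0,0,2],"roll":0,"jaw":25}])

```text
clock: 27.6
tool_pos: [0.6147, -0.0781, 0.0833]
orientation: [180.0, -0.0, -93.3]
force: [0.3, 0.1, -2.8]
opening: 0.0317
gripper_force: 30.0
```

Entered freely. Go down to the strip.

Request:
apply_moves(targets=[{"travel":[0,0,2],"roll":0,"jaw":25},{"travel":[0,0,2],"roll":0,"jaw":25},{"travel":[0,0,1],"roll":0,"jaw":25}])

```text
clock: 27.9
tool_pos: [0.6146, -0.0781, 0.0783]
orientation: [180.0, -0.0, -93.3]
force: [-0.7, -0.6, -2.5]
opening: 0.0318
gripper_force: 30.0
```

Request:
apply_moves(targets=[{"travel":[0,0,1],"roll":0,"jaw":25},{"travel":[0,0,0.7],"roll":0,"jaw":25}])

```text
clock: 28.1
tool_pos: [0.6147, -0.0781, 0.0769]
orientation: [180.0, -0.0, -93.3]
force: [-0.1, 0.6, -2.7]
opening: 0.0316
gripper_force: 30.0
```

Request:
apply_moves(targets=[{"travel":[0,0,0.6],"roll":0,"jaw":25}])

```text
clock: 28.2
tool_pos: [0.6148, -0.0781, 0.0767]
orientation: [-180.0, -0.0, -93.3]
force: [-2.7, 1.3, 5.2]
opening: 0.032
gripper_force: 30.0
```

Request:
apply_moves(targets=[{"travel":[0,0,0],"roll":0,"jaw":36},{"travel":[0,0,0],"roll":0,"jaw":45},{"travel":[0,0,0],"roll":0,"jaw":52},{"travel":[0,0,-10],"roll":0,"jaw":52},{"travel":[0,0,-30],"roll":0,"jaw":52},{"travel":[0,0,-40],"roll":0,"jaw":52},{"travel":[0,0,-40],"roll":0,"jaw":52},{"travel":[0,0,-30],"roll":0,"jaw":52},{"travel":[-12,38,-20],"roll":0,"jaw":52},{"travel":[-12,38,0],"roll":0,"jaw":52}])

```text
clock: 29.2
tool_pos: [0.5413, -0.0496, 0.2499]
orientation: [-179.7, 0.0, -93.4]
force: [-0.4, 0.4, 0.6]
opening: 0.0521
gripper_force: 0.0
```

Request:
apply_moves(targets=[{"travel":[-12,38,0],"roll":0,"jaw":52},{"travel":[0,38,0],"roll":0,"jaw":52},{"travel":[0,0,0],"roll":6,"jaw":52},{"travel":[0,0,0],"roll":0,"jaw":52},{"travel":[0,0,0],"roll":0,"jaw":52}])

```text
clock: 29.7
tool_pos: [0.4656, -0.0332, 0.2472]
orientation: [-179.9, 0.0, -99.2]
force: [-0.2, -0.5, -0.3]
opening: 0.052
gripper_force: 0.0
```

```bash
python3 look.py s1;python3 goto.py .4478 -.0998 .037 -99.3
```

```text
29.75 [ 0.4656 -0.0332  0.2472]
px [285.0952 130.    ] xy [447.859  -99.6704] size [23.6231 23.3574] ang 81.0
29.75 [ 0.4657 -0.0333  0.2468] [-179.9598    0.0125  -99.1998] [ 20.173    0.5726 -24.6543   0.0097 -64.7319 -29.377 ]
roll last, axes now travel mm [ 68.517    7.053  209.7705] roll 0.1
roll first, axes after travel mm [ 68.5292   6.9332 209.7705] roll 0.1
```

Request:
apply_moves(targets=[{"travel":[34,3.5,20],"roll":0,"jaw":52},{"travel":[34.5,3.5,40],"roll":0,"jaw":52},{"travel":[0,0,40],"roll":0,"jaw":52},{"travel":[0,0,40],"roll":0,"jaw":52},{"travel":[0,0,10],"roll":0,"jaw":52},{"travel":[0,0,0],"roll":0,"jaw":52},{"travel":[0,0,0],"roll":0,"jaw":52}])

```text
clock: 30.45
tool_pos: [0.449, -0.0978, 0.0997]
orientation: [-179.9, -0.0, -99.3]
force: [1.1, -0.2, 0.3]
opening: 0.0524
gripper_force: 0.0
```

```bash
python3 goto.py .4479 -.0997 .037 -99.1
```

```text
30.45 [ 0.449  -0.0978  0.0997] [-179.9311   -0.0053  -99.2635] [ 12.4099   9.4001 -37.1636   0.0442 -43.3742 -21.7055]
roll last, axes now travel mm [ 2.0712  0.7789 62.7444] roll -0.16
roll first, axes after travel mm [ 2.069   0.7848 62.7444] roll -0.16
```

Request:
apply_moves(targets=[{"travel":[2,0.8,20],"roll":0,"jaw":52},{"travel":[0,0,25],"roll":0,"jaw":52},{"travel":[0,0,16],"roll":0,"jaw":52},{"travel":[0,0,2],"roll":0,"jaw":52},{"travel":[0,0,0],"roll":0,"jaw":52},{"travel":[0,0,0],"roll":0,"jaw":18},{"travel":[0,0,0],"roll":0,"jaw":18},{"travel":[0,0,0],"roll":0,"jaw":18},{"travel":[0,0,0],"roll":0,"jaw":18},{"travel":[0,0,0],"roll":0,"jaw":18}])

```text
clock: 31.45
tool_pos: [0.4467, -0.0997, 0.0359]
orientation: [-180.0, 0.0, -99.3]
force: [-1.9, -0.3, 6.2]
opening: 0.0238
gripper_force: 30.0
```

Request:
apply_moves(targets=[{"travel":[0,0,-5],"roll":0,"jaw":18},{"travel":[0,0,-30],"roll":0,"jaw":18},{"travel":[0,0,-35],"roll":0,"jaw":18},{"travel":[0,0,-30],"roll":-3,"jaw":18},{"travel":[0,0,0],"roll":-2.9,"jaw":18},{"travel":[0,0,0],"roll":0,"jaw":18}])

```text
clock: 32.05
tool_pos: [0.4466, -0.0997, 0.1365]
orientation: [-179.9, 0.0, -93.4]
force: [-0.0, 0.4, -2.0]
opening: 0.0239
gripper_force: 30.0
```

```bash
python3 goto.py .6125 -.1176 .137 -93.33
```

```text
32.05 [ 0.4466 -0.0997  0.1365] [-179.9022    0.0416  -93.4079] [ 12.1857   6.2106 -34.8151  -0.0182 -48.869  -15.5816]
roll last, axes now travel mm [   8.0009 -166.7189   -0.5228] roll -0.08
roll first, axes after travel mm [   8.2275 -166.7079   -0.5228] roll -0.08
```

Request:
apply_moves(targets=[{"travel":[1,-20,0],"roll":0,"jaw":18},{"travel":[1,-30,0],"roll":0,"jaw":18},{"travel":[2,-35,0],"roll":0,"jaw":18},{"travel":[2,-35,0],"roll":0,"jaw":18},{"travel":[1,-28,0],"roll":0,"jaw":18},{"travel":[1,-13,0],"roll":0,"jaw":18},{"travel":[0,-5.7,15],"roll":0,"jaw":18},{"travel":[0,0,20],"roll":0,"jaw":18},{"travel":[0,0,0],"roll":0,"jaw":18},{"travel":[0,0,0],"roll":0,"jaw":18}])

```text
clock: 33.05
tool_pos: [0.6109, -0.1177, 0.0997]
orientation: [179.9, -0.0, -93.4]
force: [0.2, -0.3, -0.8]
opening: 0.0236
gripper_force: 30.0
```

```bash
python3 goto.py .6125 -.1176 .0925 -93.33
```

```text
33.05 [ 0.6109 -0.1177  0.0997] [179.8502  -0.0238 -93.4475] [  7.0443  23.1282 -16.6027  -0.005  -50.4207 -10.4886]
roll last, axes now travel mm [-0.2364 -1.5544  7.171 ] roll -0.12
roll first, axes after travel mm [-0.2332 -1.5549  7.171 ] roll -0.12
```

Request:
apply_moves(targets=[{"travel":[-0.2,-1.6,6],"roll":-0.1,"jaw":18},{"travel":[0,0,0],"roll":0,"jaw":18},{"travel":[0,0,0],"roll":0,"jaw":18},{"travel":[0,0,0],"roll":0,"jaw":18}])

```text
clock: 33.45
tool_pos: [0.6142, -0.1176, 0.0951]
orientation: [-180.0, 0.0, -93.3]
force: [0.2, -0.3, -1.9]
opening: 0.0237
gripper_force: 30.0
```

```bash
python3 goto.py .6125 -.1176 .0890 -93.33
```

```text
33.45 [ 0.6142 -0.1176  0.0951] [-179.9531    0.0069  -93.3348] [  7.0217  23.5766 -16.5946   0.0021 -49.7815 -10.3579]
roll last, axes now travel mm [0.082  1.652  6.0913] roll -0.0
roll first, axes after travel mm [0.0819 1.652  6.0913] roll -0.0
```

Request:
apply_moves(targets=[{"travel":[0,1.6,3],"roll":0,"jaw":18},{"travel":[0,0,0],"roll":0,"jaw":18},{"travel":[0,0,0],"roll":0,"jaw":18},{"travel":[0,0,0],"roll":0,"jaw":18}])

```text
clock: 33.85
tool_pos: [0.6124, -0.1176, 0.0916]
orientation: [-180.0, 0.0, -93.3]
force: [0.6, 0.7, -1.2]
opening: 0.0236
gripper_force: 30.0
```

Request:
apply_moves(targets=[{"travel":[0,0,2],"roll":0,"jaw":18},{"travel":[0,0,2],"roll":0,"jaw":18},{"travel":[0,0,2],"roll":0,"jaw":18}])

```text
clock: 34.15
tool_pos: [0.6123, -0.1176, 0.0853]
orientation: [180.0, 0.0, -93.3]
force: [-1.1, 0.1, -1.2]
opening: 0.0234
gripper_force: 30.0
```

Request:
apply_moves(targets=[{"travel":[0,0,2],"roll":0,"jaw":18},{"travel":[0,0,2],"roll":0,"jaw":18}])

```text
clock: 34.35
tool_pos: [0.6123, -0.1176, 0.0813]
orientation: [180.0, -0.0, -93.3]
force: [0.2, 1.1, -2.1]
opening: 0.0239
gripper_force: 30.0
```

Request:
apply_moves(targets=[{"travel":[0,0,2],"roll":0,"jaw":18},{"travel":[0,0,2],"roll":0,"jaw":18},{"travel":[0,0,1],"roll":0,"jaw":18}])

```text
clock: 34.65
tool_pos: [0.6123, -0.1176, 0.0763]
orientation: [180.0, -0.0, -93.3]
force: [0.5, 0.1, -2.1]
opening: 0.0238
gripper_force: 30.0
```

Request:
apply_moves(targets=[{"travel":[0,0,0.8],"roll":0,"jaw":18},{"travel":[0,0,0.5],"roll":0,"jaw":18}])

```text
clock: 34.85
tool_pos: [0.6124, -0.1176, 0.0757]
orientation: [180.0, -0.0, -93.3]
force: [-3.0, 0.5, 6.6]
opening: 0.0239
gripper_force: 30.0
```

Request:
apply_moves(targets=[{"travel":[0,0,0],"roll":0,"jaw":30},{"travel":[0,0,0],"roll":0,"jaw":40},{"travel":[0,0,0],"roll":0,"jaw":44},{"travel":[0,0,-10],"roll":0,"jaw":44},{"travel":[0,0,-30],"roll":0,"jaw":44},{"travel":[0,0,-40],"roll":0,"jaw":44},{"travel":[0,0,-40],"roll":0,"jaw":44},{"travel":[0,0,-35],"roll":0,"jaw":44},{"travel":[-30,18,-20],"roll":0,"jaw":48},{"travel":[-40,22,0],"roll":0,"jaw":48}])

```text
clock: 35.85
tool_pos: [0.5781, -0.0457, 0.2545]
orientation: [-179.6, 0.0, -93.5]
force: [-0.4, 0.9, -0.2]
opening: 0.048
gripper_force: 0.0
```

Request:
apply_moves(targets=[{"travel":[-40,22,0],"roll":0,"jaw":48},{"travel":[-40,22,0],"roll":0,"jaw":48},{"travel":[-40,22,0],"roll":0,"jaw":48},{"travel":[-40,22,0],"roll":0,"jaw":48},{"travel":[-40,22,0],"roll":0,"jaw":48},{"travel":[-40,22,0],"roll":0,"jaw":48},{"travel":[-11,4,0],"roll":0,"jaw":48},{"travel":[0,0,0],"roll":0,"jaw":48},{"travel":[0,0,0],"roll":0,"jaw":48}])

```text
clock: 36.75
tool_pos: [0.4554, 0.213, 0.2507]
orientation: [-180.0, 0.0, -93.3]
force: [1.1, -0.1, 0.1]
opening: 0.0478
gripper_force: 0.0
```

```bash
python3 look.py m1
```

```text
36.8 [0.4554 0.213  0.2507]
px [275.9432 135.0114] xy [454.2384 149.8676] size [27.9383 28.1055] ang 23.1
px [541.4214  84.4843] xy [85.2356 78.6916] size [40.0958 54.7885] ang 49.9
```

p1 is punch_medium (27.9 × 28.1, grey) at (454.2, 149.9), turned 23.1°. Neighbours are more than 70 mm away.

Request:
apply_moves(targets=[{"travel":[0,0,0],"roll":-8,"jaw":48},{"travel":[0,0,0],"roll":-8,"jaw":48},{"travel":[0,0,0],"roll":-8,"jaw":48},{"travel":[0,0,0],"roll":-2.4,"jaw":48},{"travel":[0,0,0],"roll":0,"jaw":48},{"travel":[0,0,0],"roll":0,"jaw":48}])

```text
clock: 37.4
tool_pos: [0.4557, 0.2122, 0.2503]
orientation: [180.0, -0.0, -67.1]
force: [0.5, 0.8, -0.7]
opening: 0.0479
gripper_force: 0.0
```

```bash
python3 goto.py .4542 .1499 .100 -66.9
```

```text
37.4 [0.4557 0.2122 0.2503] [179.9934  -0.0054 -67.1166] [ 47.3986   4.1006 -20.4421   0.0024 -65.4655 -24.5162]
roll last, axes now travel mm [ 56.8096  25.6421 150.2599] roll -0.22
roll first, axes after travel mm [ 56.7122  25.8567 150.2599] roll -0.22
```

Request:
apply_moves(targets=[{"travel":[28.4,12.8,30],"roll":-0.2,"jaw":48},{"travel":[28.4,12.8,40],"roll":0,"jaw":48},{"travel":[0,0,40],"roll":0,"jaw":48},{"travel":[0,0,40],"roll":0,"jaw":48},{"travel":[0,0,0],"roll":0,"jaw":48},{"travel":[0,0,0],"roll":0,"jaw":48},{"travel":[0,0,0],"roll":0,"jaw":48}])

```text
clock: 38.1
tool_pos: [0.4555, 0.1522, 0.1028]
orientation: [-179.8, 0.0, -66.7]
force: [0.2, 0.2, -0.0]
opening: 0.0481
gripper_force: 0.0
```

```bash
python3 goto.py .4542 .1499 .037 -66.9
```

```text
38.1 [0.4555 0.1522 0.1028] [-179.8378    0.0238  -66.727 ] [ 42.0397  10.9424 -34.569    0.0424 -44.3274 -18.797 ]
roll last, axes now travel mm [ 1.5913  2.0684 65.7942] roll 0.17
roll first, axes after travel mm [ 1.5975  2.0636 65.7942] roll 0.17
```

Request:
apply_moves(targets=[{"travel":[1.3,0.8,20],"roll":0,"jaw":48},{"travel":[0,0,25],"roll":0,"jaw":48},{"travel":[0,0,16],"roll":0,"jaw":48},{"travel":[0,0,2],"roll":0,"jaw":48},{"travel":[0,0,0],"roll":0,"jaw":48},{"travel":[0,0,0],"roll":0,"jaw":48}])

```text
clock: 38.7
tool_pos: [0.4549, 0.1506, 0.0394]
orientation: [-179.8, 0.0, -66.7]
force: [-0.5, 0.1, 0.2]
opening: 0.048
gripper_force: 0.0
```

```bash
python3 goto.py .4542 .1499 .037 -66.9
```

```text
38.7 [0.4549 0.1506 0.0394] [-179.8456    0.0383  -66.7101] [ 41.9244  16.6397 -38.3733   0.0228 -34.8284 -18.6532]
roll last, axes now travel mm [0.3946 0.9736 2.3922] roll 0.19
roll first, axes after travel mm [0.3978 0.9723 2.3922] roll 0.19
```

Request:
apply_moves(targets=[{"travel":[0.4,1,2],"roll":0,"jaw":48},{"travel":[0,0,0],"roll":0,"jaw":48},{"travel":[0,0,0],"roll":0,"jaw":22},{"travel":[0,0,0],"roll":0,"jaw":22},{"travel":[0,0,0],"roll":0,"jaw":22},{"travel":[0,0,0],"roll":0,"jaw":22},{"travel":[0,0,0],"roll":0,"jaw":22}])

```text
clock: 39.4
tool_pos: [0.4533, 0.1491, 0.0359]
orientation: [-180.0, 0.0, -66.7]
force: [-0.0, 0.8, 1.4]
opening: 0.0277
gripper_force: 30.0
```

Request:
apply_moves(targets=[{"travel":[0,0,-5],"roll":0,"jaw":22},{"travel":[0,0,-30],"roll":0,"jaw":22},{"travel":[0,0,-35],"roll":0,"jaw":22},{"travel":[0,0,-30],"roll":5,"jaw":22},{"travel":[0,0,0],"roll":7,"jaw":22},{"travel":[0,0,0],"roll":7,"jaw":22},{"travel":[0,0,0],"roll":7.4,"jaw":22},{"travel":[0,0,0],"roll":0,"jaw":22},{"travel":[0,0,0],"roll":0,"jaw":22}])

```text
clock: 40.3
tool_pos: [0.4529, 0.1488, 0.1357]
orientation: [180.0, -0.0, -92.9]
force: [0.2, -0.1, -2.2]
opening: 0.0277
gripper_force: 30.0
```

```bash
python3 goto.py .6195 .0022 .137 -93.33
```

```text
40.3 [0.4529 0.1488 0.1357] [179.978   -0.0149 -92.9237] [ 41.9075   8.1578 -32.5737  -0.0065 -49.2946 -44.8269]
roll last, axes now travel mm [ 137.942  -173.8234   -1.2509] roll 0.41
roll first, axes after travel mm [ 136.7061 -174.7971   -1.2509] roll 0.41
```

Request:
apply_moves(targets=[{"travel":[0,0,0],"roll":0.4,"jaw":22},{"travel":[16,-20,0],"roll":0,"jaw":22},{"travel":[25,-32,0],"roll":0,"jaw":22},{"travel":[27,-34,0],"roll":0,"jaw":22},{"travel":[27,-34,0],"roll":0,"jaw":22},{"travel":[24,-31,0],"roll":0,"jaw":22},{"travel":[13,-16,0],"roll":0,"jaw":22},{"travel":[5,-7.8,15],"roll":0,"jaw":22},{"travel":[0,0,20],"roll":0,"jaw":22},{"travel":[0,0,0],"roll":0,"jaw":22}])

```text
clock: 41.3
tool_pos: [0.6165, 0.0011, 0.0969]
orientation: [179.6, -0.1, -93.5]
force: [-1.3, 0.1, -2.4]
opening: 0.0277
gripper_force: 30.0
```

Request:
apply_moves(targets=[{"travel":[0,0,0],"roll":0,"jaw":22},{"travel":[0,0,0],"roll":0,"jaw":22},{"travel":[0,0,0],"roll":0,"jaw":22},{"travel":[0,0,0],"roll":0,"jaw":22}])

```text
clock: 41.7
tool_pos: [0.6195, 0.0019, 0.1017]
orientation: [-179.9, 0.0, -93.5]
force: [0.0, 0.0, -1.4]
opening: 0.028
gripper_force: 30.0
```

```bash
python3 goto.py .6195 .0018 .0915 -93.33
```

```text
41.7 [0.6195 0.0019 0.1017] [-179.9231    0.0277  -93.494 ] [ 18.2165  22.6712 -17.0382   0.0036 -50.2089 -21.7128]
roll last, axes now travel mm [ 0.135  -0.0236 10.1925] roll -0.16
roll first, axes after travel mm [ 0.1351 -0.0232 10.1925] roll -0.16
```

Request:
apply_moves(targets=[{"travel":[0,0,5],"roll":-0.15,"jaw":22},{"travel":[0,0,5],"roll":0,"jaw":22},{"travel":[0,0,0],"roll":0,"jaw":22},{"travel":[0,0,0],"roll":0,"jaw":22},{"travel":[0,0,0],"roll":0,"jaw":22},{"travel":[0,0,0],"roll":0,"jaw":22}])

```text
clock: 42.3
tool_pos: [0.6193, 0.0015, 0.0909]
orientation: [-180.0, -0.0, -93.4]
force: [-0.6, 1.0, -2.5]
opening: 0.028
gripper_force: 30.0
```

```bash
python3 goto.py .6195 .0018 .0757 -93.33
```

```text
42.3 [0.6193 0.0015 0.0909] [-179.9913   -0.0006  -93.3824] [ 18.1797  23.3891 -17.5939   0.0049 -49.0091 -21.5654]
roll last, axes now travel mm [-0.3371 -0.1731 15.1934] roll -0.05
roll first, axes after travel mm [-0.337  -0.1734 15.1934] roll -0.05
```

Request:
apply_moves(targets=[{"travel":[-0.3,-0.2,2],"roll":0,"jaw":22},{"travel":[0,0,2],"roll":0,"jaw":22}])

```text
clock: 42.5
tool_pos: [0.6195, 0.0018, 0.0868]
orientation: [-180.0, 0.0, -93.4]
force: [0.2, -0.8, -2.3]
opening: 0.0276
gripper_force: 30.0
```

Request:
apply_moves(targets=[{"travel":[0,0,2],"roll":0,"jaw":22},{"travel":[0,0,2],"roll":0,"jaw":22}])

```text
clock: 42.7
tool_pos: [0.6189, 0.0017, 0.0825]
orientation: [179.9, -0.0, -93.4]
force: [-2.5, 0.4, -1.6]
opening: 0.0276
gripper_force: 30.0
```

Request:
apply_moves(targets=[{"travel":[0,0,2],"roll":0,"jaw":22},{"travel":[0,0,2],"roll":0,"jaw":22}])

```text
clock: 42.9
tool_pos: [0.619, 0.0017, 0.0785]
orientation: [180.0, -0.0, -93.4]
force: [-2.4, 0.8, -0.8]
opening: 0.0278
gripper_force: 30.0
```

Request:
apply_moves(targets=[{"travel":[0,0,2],"roll":0,"jaw":22},{"travel":[0,0,1],"roll":0,"jaw":22}])

```text
clock: 43.1
tool_pos: [0.6192, 0.0017, 0.0755]
orientation: [180.0, -0.0, -93.4]
force: [-4.1, 0.8, 5.4]
opening: 0.0276
gripper_force: 30.0
```

Request:
apply_moves(targets=[{"travel":[0,0,0],"roll":0,"jaw":34},{"travel":[0,0,0],"roll":0,"jaw":44},{"travel":[0,0,0],"roll":0,"jaw":48},{"travel":[0,0,-10],"roll":0,"jaw":48},{"travel":[0,0,-30],"roll":0,"jaw":48},{"travel":[0,0,-40],"roll":0,"jaw":48},{"travel":[0,0,-40],"roll":0,"jaw":48},{"travel":[0,0,-35],"roll":0,"jaw":48},{"travel":[-20,20,-20],"roll":0,"jaw":48},{"travel":[-20,30,0],"roll":0,"jaw":48}])

```text
clock: 44.1
tool_pos: [0.5739, 0.0451, 0.2551]
orientation: [-179.6, 0.1, -93.5]
force: [-0.0, 1.2, -0.3]
opening: 0.0476
gripper_force: 0.0
```

Request:
apply_moves(targets=[{"travel":[0,20,0],"roll":0,"jaw":0},{"travel":[0,0,0],"roll":0,"jaw":0},{"travel":[0,0,0],"roll":0,"jaw":0},{"travel":[0,0,0],"roll":0,"jaw":0}])

```text
clock: 44.5
tool_pos: [0.5526, 0.0458, 0.2513]
orientation: [-180.0, 0.0, -93.4]
force: [-0.4, 0.9, -0.1]
opening: 0.0214
gripper_force: 0.0
```

```bash
python3 - <<'E'
from h import *
T=tcp(); np.save('f.npy',T); print(T[:3,3],ctrl.get_obs()['clock'])
w=ctrl.snapshot('wrist')[:,:,::-1]; s=ctrl.snapshot('scene')[:,:,::-1]; t=ctrl.snapshot('top')[:,:,::-1]
cv2.imwrite('pics/fw.png',w)
o=np.zeros((600,800,3),np.uint8)
o[:300,:400]=cv2.resize(t,(400,300),interpolation=cv2.INTER_AREA); o[:300,400:]=cv2.resize(s[150:300,120:320],(400,300),interpolation=cv2.INTER_CUBIC)
o[300:,:400]=cv2.resize(s,(400,300),interpolation=cv2.INTER_AREA); o[300:,400:]=cv2.resize(w[0:240,120:440],(400,300),interpolation=cv2.INTER_CUBIC)
cv2.imwrite('pics/final.png',o)
E
```

```text
[0.5526 0.0458 0.2513] 44.5
```

View pics/final.png

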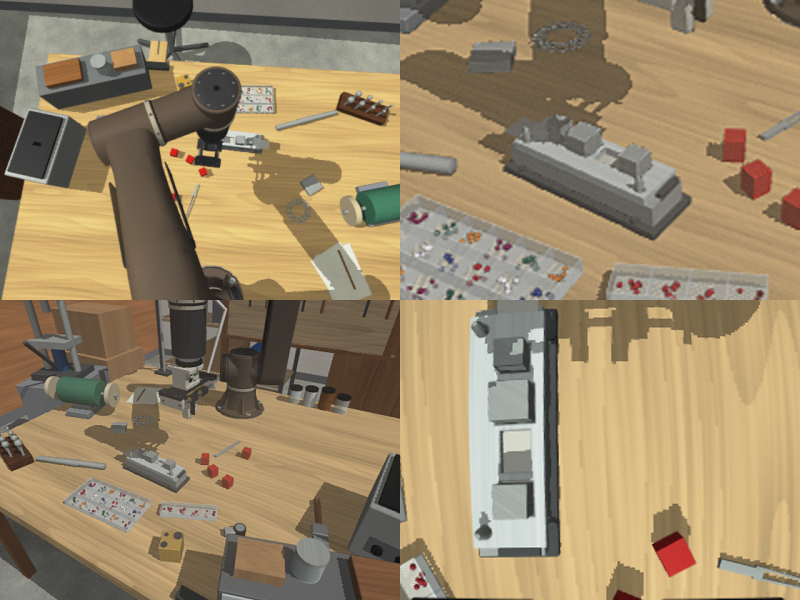

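The composite shows the small, large and medium punches standing square in their openings in the wrist pane, at about (513,352), (512,400) and (513,500). The oblong opening is empty, and neither view shows an oblong punch on the bench. The plate is flat with both pins through it, and the gripper is clear, so I'll hand in.

```bash
python3 -c "
from plant import ctrl
print(ctrl.close_job())"
```

```text
the job is handed in; nothing more can be done
None
```

The job is handed in at about 45 s of the 208 s limit: strip against the stop, guide plate flush over both pins, and the small, large and medium punches home in their openings; no oblong punch was on the bench, so its opening is empty, and no verdict came back.

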